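# Hang the measuring cups nested on the hook

### The arm

A 6-joint arm with a two-finger parallel gripper is mounted at the origin on the work surface. World frame = base frame: x ahead of the robot, y to its left, z up, the work surface at z = 0. Lengths are in mm, angles in degrees, forces in N, time in s.
With the tool pointing down it reaches from about 300 to 850 mm from the base axis. Payload 4.2 kg.
Tool frame: the origin (TCP) lies at the very end of the fingers, on their centre line; the grasp point (between the pads) lies 19 mm behind it (env.grip_depth is the distance from the TCP to the grasp point, in mm); z points along the fingers, y is the line along which they close (so a half turn about z gives the same grasp; the last joint's range is limited). The gripper opens to 91 mm and grips with 3 to 60 N. Pads are 32 mm wide; open, the fingers measure 118 mm over their backs; the gripper's body (76 mm by 178 mm) begins 60 mm behind the grasp point.
Start: joints at [65.89, 18.312, 89.639, -0, 72.044, -1.146], TCP at [224.343, 529.446, 213.976] pointing down, gripper open.
Joint ranges: [-177.97, 177.97], [-48.28, 115.42], [12.27, 149.76], [-77.06, 257.06], [2.81, 150.46], [-146.56, 146.56]. Speed limits (degrees/s): [147.25, 147.25, 180, 180, 180, 180].

### API

Orientations are given as [roll, pitch, yaw] about the fixed x, y, z axes, in that order (R = Rz(yaw) Ry(pitch) Rx(roll)).
In Python, from workcell import env, cams gives the robot as it stands.
- The arm moves only by the tool apply_moves, never from a script. Its argument "deltas" is a list of rows, each a list of 5 numbers: the shift along the tool's x, y, z in m, then the turn about the tool's z in rad, then the opening, from -1 (shut) to 1 (fully open), so that 0 is half open. In form: [[tx, ty, tz, roll, gripper], ...]. A call has 1 to 5 rows; each row is the pose to reach, as a shift and turn from the pose commanded when the call began, along the tool's axes at that moment; what a row does not reach only later rows make up. A row lasts 1/10 s, in which the tool goes at most 50 mm and 8.59 degrees, less where a joint would pass 70% of its speed; a pose out of reach is approached as far as the arm can. A call with a gripper value outside its range is refused whole. The fingers move at their own pace and stop on an object; "grip_force" is the grip in N (left out, the last holds). Time passes only in rows, so rows that repeat a pose let the fingers close. It gives the time, the measured TCP pose, the force, the opening and the grip force at its end, in the units of the state.
- env.state(): the state, without advancing time (a new reading comes with each control period).
- cams.grab_frame(name): name is "side" or "top" or "wrist"; returns the picture (480x640x3 uint8, blue, green, red); there is no depth.
- cams.get_calibration(name): a dict with "mtx" (3x3 intrinsics, pixels), "k1" (the pictures are not rectified: a ray, as slopes to the right and down, at radius r is drawn at 1 + k1 r^2 times it, then the intrinsics apply), "eye" and "attitude" of the camera in the world; the wrist camera has in their place "tool_from_camera" (4x4, takes a point from camera to tool coordinates, whose origin is the TCP and whose axes are the flange's). Camera axes: x right, y down, z forward; pixel columns grow to the right and rows downward; lengths in mm; the calibration is good to about 2 mm. A picture is of the moment at which its call begins: read the wrist's pose just before it. get_calibration takes no time and is no camera call.
- env.job_done(): hands the job in; it is judged then, once.
The state is a dict: "time_s": time; "qpos": joint angles; "qvel": joint speeds; "effort": joint torques, N m; "ee_pos": TCP position; "ee_rot": TCP orientation; "force": force on the tool from outside, world axes, zero at the start; "torque": the same for the moment, N m; "gripper_width": finger opening in mm; "gripper_force": force on a finger pad.
Only numpy, scipy, OpenCV 4.12 (cv2) and the standard library are available. Lean on these libraries where they do the work, as an engineer would, in place of code of your own. Each camera call takes 0.05 s, during which the arm holds its last target. There are 200 camera calls.

### The job

Hang the three measuring cups up by their handles on the one hook of the stand, the largest first and the smaller ones after it, so that they hang freely nested one inside the other with their mouths towards the hook's tip, and leave them hanging still. The jar of sauce in front of the hook is in the way, so first stand it on the cork trivet. Ease the cups on without forcing the hook, and do not disturb the tin, the pickle jar or the mortar.

Things in the scene. Friction and masses are not known exactly. Their poses are not given: they have to be found in the camera images.
- stand: fixed hook stand: dark wooden foot 150 x 100 x 12 mm, 12 mm round steel upright and, at its top, a bar that comes forward and ends in one J hook. Origin: on the worktop straight below the hook's lowest point; +x from the hook's tip towards the upright, z up. The foot spans x = -35 to +115 mm; the upright is at x = 98 mm, 282 mm high
- hook_seat (a point): lowest point of the hook, centre of the 7 mm round bar, 240 mm above the worktop; axes as the stand. The bar rises at about 45 degrees both behind it (+x) and in front, up to the tip. A hung eye rests with the bar in the top of its hole, its centre 4 mm below the bar's; each later eye lies about 4 mm in front of the one before. A hung cup leans a little, bowl towards -x
- hook_tip (a point): centre of the 9 mm ball on the hook's end, 28 mm in front (-x) of the seat and 25 mm above it. The last 32 mm of the hook is straight, sloping up and out at 45 degrees: an eye goes on squarely with the handle leaning 45 degrees, eye end up and towards the upright, bowl low on the near side, mouth up and outward
- cup_large: green large measuring cup: tapered bowl 88 mm across the rim (80 at the foot), 48 high; flat handle 16 wide, 4 thick, its top level with the rim, bare from 44 to 128 mm from the bowl's axis, ending in a hanging eye (hole 16, ring 24 across, 4 thick) centred 140 mm from the axis. Origin: centre of underside; +x to the eye, +z out of the mouth. Starts standing mouth up. About 100 g
- cup_medium: yellow middle-sized measuring cup: tapered bowl 70 mm across the rim (62 at the foot), 39 high; flat handle 16 wide, 4 thick, its top level with the rim, bare from 35 to 128 mm from the bowl's axis, ending in a hanging eye (hole 16, ring 24 across, 4 thick) centred 140 mm from the axis. Origin: centre of underside; +x to the eye, +z out of the mouth. Starts standing mouth up. About 70 g
- cup_small: red small measuring cup: tapered bowl 54 mm across the rim (46 at the foot), 33 high; flat handle 16 wide, 4 thick, its top level with the rim, bare from 27 to 128 mm from the bowl's axis, ending in a hanging eye (hole 16, ring 24 across, 4 thick) centred 140 mm from the axis. Origin: centre of underside; +x to the eye, +z out of the mouth. Starts standing mouth up. About 50 g
- eye_large (a point): centre of the hole in the large cup's handle end (axes as the cup: the hole runs along z)
- eye_medium (a point): centre of the hole in the medium cup's handle end (axes as the cup: the hole runs along z)
- eye_small (a point): centre of the hole in the small cup's handle end (axes as the cup: the hole runs along z)
- rim_large (a point): centre of the large cup's mouth, in the plane of its rim
- rim_medium (a point): centre of the medium cup's mouth, in the plane of its rim
- rim_small (a point): centre of the small cup's mouth, in the plane of its rim
- sauce_jar: closed glass jar of red sauce with a white lid, 60 mm across and 140 mm high, about 0.4 kg, standing on the worktop 100 to 125 mm in front of the hook seat (on its -x side). Origin: centre of its underside, z up
- trivet: round cork trivet, 120 mm across and 8 mm thick, fixed on the worktop. Origin: centre of its underside
- can: bystander: tin with a green label, 74 mm across, 110 mm high; origin at the centre of its underside
- pickle_jar: bystander: jar of pickles with a brass lid, 80 mm across, 95 mm high; origin at the centre of its underside
- mortar: bystander: dark stone mortar with a wooden pestle, 104 mm across, 70 mm high, about 1.1 kg; the pestle stands out over its -x side to 105 mm height; origin at the centre of its underside
Things that resemble listed ones, but are neither listed nor needed, are in the scene too. Several things have the shape of the cup_small; the one meant has the colours described above.

How it is judged (in metres and radians):
On the way, in this order (a step that is already met when the one before it is completed fails the run):
1. the sauce jar stands upright on the trivet, let go (horizontal distance between sauce_jar and trivet below 0.04 m and height (world z) of sauce_jar between 0.004 and 0.014 m and angle between sauce_jar's own z axis and vertical below 0.1 rad and linear speed of sauce_jar below 0.03 m/s and contact force between the fingers and sauce_jar below 0.1 N), for 0.2 s.
2. the large cup hangs by its eye on the hook, let go (x of eye_large in the frame of hook_seat between -0.024 and 0.025 m and y of eye_large in the frame of hook_seat between -0.012 and 0.012 m and z of eye_large in the frame of hook_seat between -0.015 and 0.02 m and angle between cup_large's own x axis and vertical below 0.5 rad and contact force between the fingers and cup_large below 0.1 N and x of cup_large in the frame of hook_seat above 0 m), for 0.2 s.
3. the middle cup hangs by its eye on the hook, nested in the large one, let go (all of step 2 and x of eye_medium in the frame of hook_seat between -0.024 and 0.025 m and y of eye_medium in the frame of hook_seat between -0.012 and 0.012 m and z of eye_medium in the frame of hook_seat between -0.015 and 0.02 m and angle between cup_medium's own x axis and vertical below 0.5 rad and contact force between the fingers and cup_medium below 0.1 N and distance between rim_medium and rim_large below 0.022 m and angle between the z axis of cup_medium and the z axis of cup_large, either way round below 0.25 rad), for 0.2 s.
4. the small cup hangs by its eye on the hook, nested in the middle one, let go (all of step 3 and x of eye_small in the frame of hook_seat between -0.024 and 0.025 m and y of eye_small in the frame of hook_seat between -0.012 and 0.012 m and z of eye_small in the frame of hook_seat between -0.015 and 0.02 m and angle between cup_small's own x axis and vertical below 0.5 rad and contact force between the fingers and cup_small below 0.1 N and distance between rim_small and rim_medium below 0.022 m and angle between the z axis of cup_small and the z axis of cup_medium, either way round below 0.25 rad), for 0.2 s.
At the end, for the whole second after the job is handed in: Cups hang still (100 mm/s) and let go, eyes on the hook (24 mm before to 25 behind its seat, 12 sideways, 15 below to 20 above), handles within 0.5 rad of upright, neighbouring rim centres within 22 mm and axes 0.25 rad; jar upright (0.1 rad), still, within 40 mm of the trivet's centre (all of step 1 and all of step 4 and linear speed of each of cup_large, cup_medium, cup_small below 0.1 m/s); the robot touches nothing.
It fails at once if the tin is pushed more than 30 mm or knocked over (distance of can from where it was at the start of the episode above 0.03 m or angle between can's own z axis and vertical above 0.4 rad).
It fails at once if the pickle jar is pushed more than 30 mm or knocked over (distance of pickle_jar from where it was at the start of the episode above 0.03 m or angle between pickle_jar's own z axis and vertical above 0.4 rad).
It fails at once if the mortar is pushed more than 30 mm or knocked over (distance of mortar from where it was at the start of the episode above 0.03 m or angle between mortar's own z axis and vertical above 0.4 rad).
It fails at once if the sauce jar is tipped over (angle between sauce_jar's own z axis and vertical above 0.8 rad).
It fails at once if the hook stand is forced (more than 40 N) (contact force between stand and anything else above 40 N).
It also fails if it takes over 72 s, if anything falls off the work surface, if the arm or the gripper's body presses on something with over 40 N, if the wrist force passes 120 N, or if a joint passes its speed limit or range.

## Working session

There is one attempt and no reset: what is moved stays moved. The work goes in short steps, Python scripts to look and compute and a tool call to move; the robot and the scene stay as the last step left them, time stands still between calls to the robot, and variables do not carry over. Pictures are saved under pics/ and viewed, at most 10 in all, crops included, and the job is handed in when it is done.

Besides the shell and the picture viewer there is one more tool, called after ">>>" as a command line: name --pt "numbers of a row" for each row, then --argument value for the rest. apply_moves: Moves the arm, as the interface text tells. Its arguments: {"type":"object","properties":{"deltas":{"type":"array"},"grip_force":{"type":"number"}},"required":["deltas"]}

```bash
mkdir -p pics
python3 - <<'E'
from workcell import env, cams
import cv2
s=env.state(); print({k:s[k] for k in('time_s','ee_pos','ee_rot','gripper_width')})
for n in('side','top'):
    cv2.imwrite(f'pics/{n}0.png',cams.grab_frame(n)); print(n,cams.get_calibration(n))
print(cams.get_calibration('wrist'))
E
```

```text
{'time_s': 0.0, 'ee_pos': array([224.12162886, 528.98234936, 213.11264399]), 'ee_rot': array([-1.79898369e+02, -1.12158727e-03,  1.57038396e+02]), 'gripper_width': 91.50758134718097}
side {'mtx': array([[510.13132692,   0.        , 320.34522804],
       [  0.        , 510.13132692, 249.28429569],
       [  0.        ,   0.        ,   1.        ]]), 'k1': -0.04282536531156049, 'eye': array([-115.93375262, -778.22730889,  888.32429707]), 'attitude': array([-127.91414863,   -0.21960507,  -42.91348173])}
top {'mtx': array([[514.29476396,   0.        , 317.79816793],
       [  0.        , 514.29476396, 240.74958229],
       [  0.        ,   0.        ,   1.        ]]), 'k1': 0.034179492674748915, 'eye': array([ 254.17249854,  -85.40006664, 1380.2310404 ]), 'attitude': array([-1.68735642e+02, -1.66044019e-01, -8.83503194e+01])}
{'mtx': array([[429.14744605,   0.        , 315.83798051],
       [  0.        , 429.14744605, 240.5773568 ],
       [  0.        ,   0.        ,   1.        ]]), 'k1': -0.07182214082010294, 'tool_from_camera': array([[ 5.14323734e-04, -9.54541754e-01, -2.98076795e-01,
         8.60837537e+01],
       [ 9.99999349e-01,  7.94530743e-04, -8.18880818e-04,
         6.55813552e-01],
       [ 1.01848711e-03, -2.98076179e-01,  9.54541541e-01,
        -1.70364503e+02],
       [ 0.00000000e+00,  0.00000000e+00,  0.00000000e+00,
         1.00000000e+00]])}
```

View pics/side0.png

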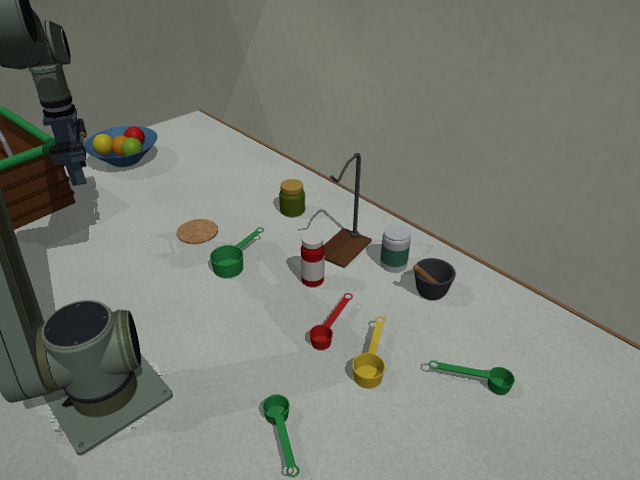

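View pics/top0.png

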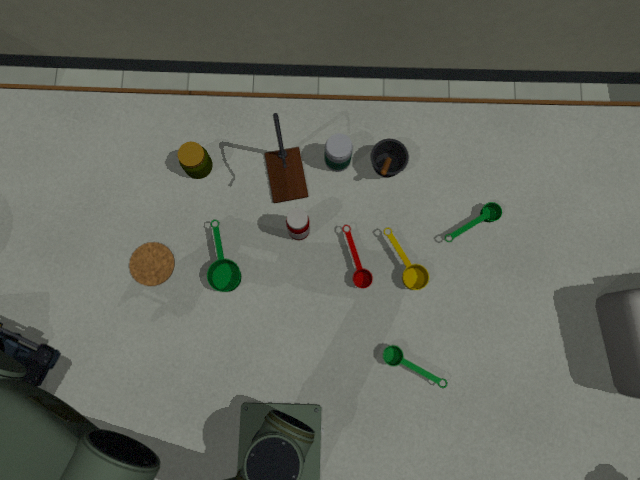

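```bash
cat > h.py <<'E'
from workcell import env, cams
import numpy as np, cv2
from scipy.spatial.transform import Rotation as Ro
def rot(a): return Ro.from_euler('xyz',a,degrees=True).as_matrix()
def pose(n):
    c=cams.get_calibration(n)
    if n!='wrist': return c,rot(c['attitude']),np.array(c['eye'])
    s=env.state(); R=rot(s['ee_rot']); T=c['tool_from_camera']
    return c,R@T[:3,:3],R@T[:3,3]+s['ee_pos']
def ray(n,uv,P=None):
    c,R,e=P or pose(n); m=c['mtx']; k=np.array([(uv[0]-m[0,2])/m[0,0],(uv[1]-m[1,2])/m[1,1]])
    s=k.copy()
    for _ in range(20): s=k/(1+c['k1']*(s@s))
    return e,R@np.array([s[0],s[1],1])
def atz(n,uv,z,P=None):
    e,d=ray(n,uv,P); return e+d*(z-e[2])/d[2]
def tri(obs):
    A=np.zeros((3,3));b=np.zeros(3);L=[]
    for n,uv,*P in obs:
        e,d=ray(n,uv,*P);d=d/np.linalg.norm(d);M=np.eye(3)-np.outer(d,d);A+=M;b+=M@e;L.append((e,M))
    p=np.linalg.solve(A,b);return p,[np.linalg.norm(M@(p-e)) for e,M in L]
def proj(n,p,P=None):
    c,R,e=P or pose(n); q=R.T@(np.array(p)-e); s=q[:2]/q[2]; s=s*(1+c['k1']*(s@s)); return s*c['mtx'][0,0]+c['mtx'][:2,2]
def crop(img,x,y,w,h,f,name): cv2.imwrite(name,cv2.resize(img[y:y+h,x:x+w],None,fx=f,fy=f,interpolation=cv2.INTER_CUBIC))
E
python3 - <<'E'
from h import *
crop(cv2.imread('pics/top0.png'),130,105,310,190,2.5,'pics/tc.png')
crop(cv2.imread('pics/side0.png'),200,145,220,240,2.5,'pics/sc.png')
E
```

```text
(no output)
```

View pics/tc.png

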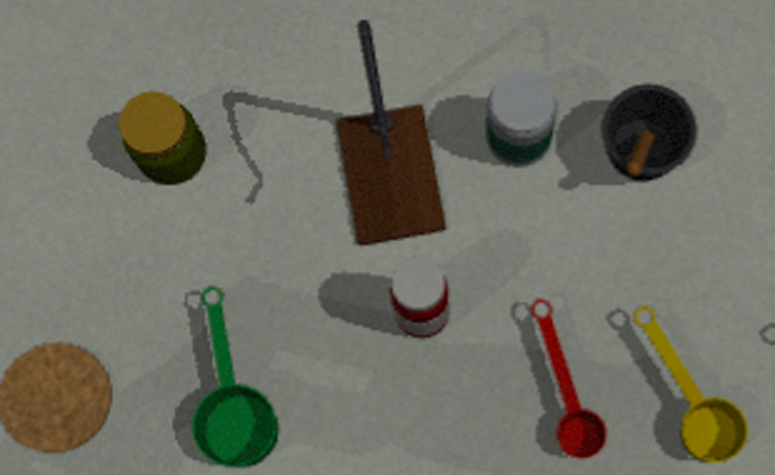

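View pics/sc.png

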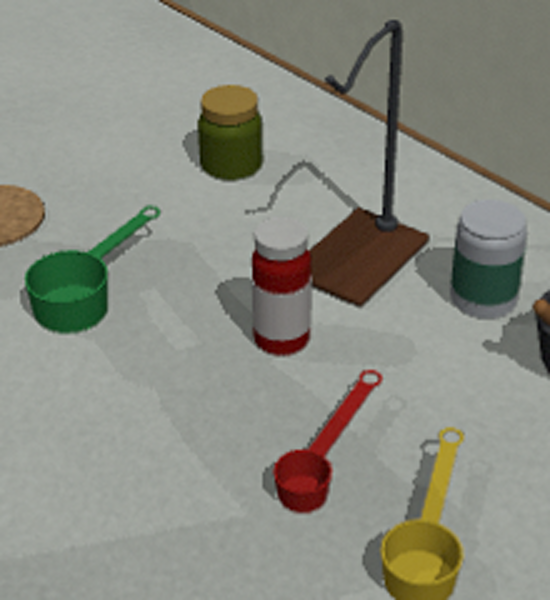

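Run:
```python
from h import *
np.set_printoptions(precision=1,suppress=True)
t=lambda x,y:('top',(130+x/2.5,105+y/2.5)); s=lambda x,y:('side',(200+x/2.5,145+y/2.5))
C=[atz(*t(*p),12) for p in((337,118),(422,105),(445,229),(357,244))]
print('foot',C,[np.linalg.norm(C[i]-C[i-1]) for i in range(4)])
c=sum(C)/4; d=(C[0]+C[1])/2-(C[2]+C[3])/2; d/=np.linalg.norm(d); a=np.degrees(np.arctan2(d[1],d[0]));print('stand yaw',a,'seat',c-d*40,'tip exp',c-d*68)
print('tip',tri([t(386,153),s(331,82)]))
print('jar lid',tri([t(418,285),s(282,238)]),atz(*t(418,285),140),atz(*s(282,238),140))
print('trivet',atz(*t(55,397),8))
for n,e,es,b,bs,z in(('L',(212,296),(151,212),(235,426),(67,277),48),('R',(542,309),(371,378),(582,433),(303,470),33),('Y',(644,316),(452,436),(714,430),(421,556),39)):
    E=tri([t(*e),s(*es)]);B=tri([t(*b),s(*bs)]); v=E[0]-B[0]
    e0=atz(*t(*e),z-2);b0=atz(*t(*b),z); print(n,E,B,e0,b0,np.linalg.norm((e0-b0)[:2]),np.degrees(np.arctan2(*(e0-b0)[1::-1])),np.degrees(np.arctan2(v[1],v[0])))
```

```text
foot [array([775.4,  74.3,  12. ]), array([793.7, -20.4,  12. ]), array([650. , -50.9,  12. ]), array([630. ,  45.3,  12. ])] [np.float64(148.23246257939394), np.float64(96.47614570153311), np.float64(146.88914856634995), np.float64(98.29620200075443)]
stand yaw 11.636682813777702 seat [673.1   4.   12. ] tip exp [645.7  -1.6  12. ]
tip (array([648.9,  -1.4, 260.9]), [np.float64(0.6639387461869942), np.float64(0.6639387461868955)])
jar lid (array([557.4, -29.4, 132.2]), [np.float64(0.9994721389152228), np.float64(0.9994721389154211)]) [554.7 -29.3 140. ] [551.4 -37.6 140. ]
trivet [451.3 361.6   8. ]
L (array([559.5, 193.3,  45. ]), [np.float64(0.4966663586831566), np.float64(0.49666635868309156)]) (array([421.5, 159.8,  45.3]), [np.float64(0.7570261726465596), np.float64(0.7570261726465596)]) [558.9 193.4  46. ] [420.5 159.7  48. ] 142.45089693528962 13.690229529005645 13.654927739949434
R (array([ 558.3, -158.5,   32.1]), [np.float64(0.059474709964951834), np.float64(0.05947470996479121)]) (array([ 425.6, -203. ,   33.7]), [np.float64(0.26388881285897847), np.float64(0.2638888128590058)]) [ 558.5 -158.5   31. ] [ 425.5 -202.9   33. ] 140.17145368466035 18.446354793684463 18.532262336711742
Y (array([ 553.2, -267.7,   37.1]), [np.float64(0.6483087310848964), np.float64(0.6483087310847335)]) (array([ 432.8, -341.7,   33. ]), [np.float64(0.022961766396090332), np.float64(0.02296176639600794)]) [ 552.7 -267.3   37. ] [ 432.  -340.5   39. ] 141.11182658225314 31.26322635473495 31.579283239360354
```

>>> apply_moves --pt "-0.0395 -0.029 0 -0.12 1" --pt "-0.079 -0.058 0 -0.24 1" --pt "-0.1185 -0.087 0 -0.36 1" --pt "-0.158 -0.116 0 -0.48 1" --pt "-0.1975 -0.145 0 -0.604 1"

```text
time_s: 0.6
ee_pos: [349.7, 317.7, 213.7]
ee_rot: [-180.0, -0.0, -168.2]
force: [1.1, 0.5, 0.2]
gripper_width: 91.0
gripper_force: 0.0
```

```bash
cat >> h.py <<'E'
def go(x,y,z,yaw=191.6):
    "delta in tool axes (m, rad) from the measured pose"
    s=env.state();R=rot(s['ee_rot']);d=R.T@(np.array([x,y,z])-s['ee_pos'])/1000
    r=-np.radians((yaw-s['ee_rot'][2]+180)%360-180)
    print('t',round(s['time_s'],2),'at',np.round(s['ee_pos'],1),np.round(s['ee_rot'][2],1),'d',np.round(d,4),'roll',round(r,3),'w',round(s['gripper_width'],1),'F',np.round(s['force'],1),'q',np.round(s['qpos'][[0,5]]))
E
python3 -c "
from h import *
go(556,-30,213)"
```

```text
t 0.6 at [349.7 317.7 213.7] -168.2 d [-0.1306 -0.3826  0.0008] roll 0.004 w 91.0 F [1.1 0.5 0.2] q [ 41. -61.]
```

>>> apply_moves --pt "-0.0155 -0.0454 0 0 1" --pt "-0.031 -0.0908 0 0 1" --pt "-0.0465 -0.1362 0 0 1" --pt "-0.062 -0.1816 0 0 1" --pt "-0.0775 -0.227 0 0 1"

```text
time_s: 1.1
ee_pos: [471.0, 110.8, 213.8]
ee_rot: [180.0, -0.0, -168.5]
force: [0.5, 1.3, 0.5]
gripper_width: 91.2
gripper_force: 0.0
```

>>> apply_moves --pt "-0.0155 -0.045 0 0 1" --pt "-0.031 -0.09 0 0 1" --pt "-0.045 -0.135 0 0 1" --pt "-0.0531 -0.1556 0 0 1" --pt "-0.0531 -0.1556 0 0 1"

```text
time_s: 1.6
ee_pos: [554.8, -31.9, 213.1]
ee_rot: [-180.0, -0.0, -168.7]
force: [-0.3, 0.7, 0.0]
gripper_width: 91.2
gripper_force: 0.0
```

```bash
python3 -c "
from h import *
P=pose('wrist');im=cams.grab_frame('wrist');cv2.imwrite('pics/w1.png',im)
go(556,-30,90)
np.set_printoptions(precision=1,suppress=True)
print(proj('wrist',(556,-30,140),P),proj('wrist',(649,-1,262),P),proj('wrist',(645.7,-1.6,265),P),proj('wrist',(673,4,240),P))"
```

```text
t 1.65 at [553.6 -30.2 213.1] -168.6 d [-0.0025 -0.0004  0.1231] roll -0.004 w 91.1 F [-1.2  0.4  0.5] q [  -4. -106.]
[316.8 258.4] [341.2 574.5] [341.9 576.4] [338.1 562.9]
```

View pics/w1.png

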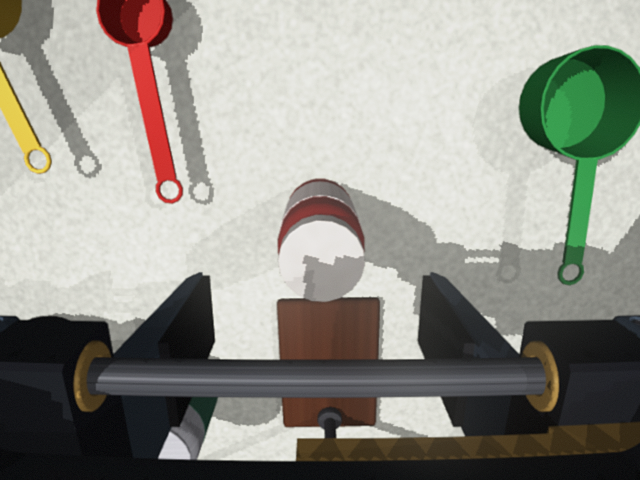

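>>> apply_moves --pt "-0.001 0 0.045 0 1" --pt "-0.002 0 0.09 0 1" --pt "-0.002 0 0.125 0 1" --pt "-0.002 0 0.125 0 1"

```text
time_s: 2.05
ee_pos: [550.8, -27.1, 84.5]
ee_rot: [179.8, -0.6, -168.4]
force: [-0.9, 1.0, 0.1]
gripper_width: 91.2
gripper_force: 0.0
```

>>> apply_moves --pt "0 0 0 0 -1" --pt "0 0 0 0 -1" --pt "0 0 0 0 -1" --pt "0 0 0 0 -1" --pt "0 0 0 0 -1" --grip_force 25

```text
time_s: 2.55
ee_pos: [556.5, -28.6, 90.4]
ee_rot: [-180.0, 0.2, -168.5]
force: [0.1, 0.9, 5.5]
gripper_width: 59.6
gripper_force: 25.0
```

>>> apply_moves --pt "0 0 -0.03 0 -1" --pt "0 0 -0.06 0 -1" --pt "0 0 -0.06 0 -1"

```text
time_s: 2.85
ee_pos: [558.1, -29.1, 152.5]
ee_rot: [-179.9, 0.4, -168.5]
force: [0.2, 0.2, -4.6]
gripper_width: 59.8
gripper_force: 25.0
```

```bash
python3 -c "
from h import *
go(451.3,361.6,150,220)"
```

```text
t 2.85 at [558.1 -29.1 152.5] -168.5 d [0.0267 0.4042 0.0014] roll -0.497 w 59.8 F [ 0.2  0.2 -4.6] q [  -4. -106.]
```

>>> apply_moves --pt "0.001 0.02 0 0 -1" --pt "0.003 0.06 0 0 -1" --pt "0.006 0.1 0 0 -1" --pt "0.009 0.14 0 0 -1" --pt "0.012 0.18 0 0 -1"

```text
time_s: 3.35
ee_pos: [506.2, 146.1, 147.1]
ee_rot: [-180.0, -0.2, -168.5]
force: [0.9, -0.6, -3.1]
gripper_width: 59.4
gripper_force: 25.0
```

>>> apply_moves --pt "0.003 0.04 0 0 -1" --pt "0.006 0.08 0 0 -1" --pt "0.009 0.12 0 0 -1" --pt "0.012 0.16 0 0 -1" --pt "0.014 0.2 0 0 -1"

```text
time_s: 3.85
ee_pos: [452.5, 339.1, 147.0]
ee_rot: [-179.9, -0.2, -168.5]
force: [-0.4, 1.2, -3.6]
gripper_width: 59.3
gripper_force: 25.0
```

>>> apply_moves --pt "0.001 0.02 0 0 -1" --pt "0.001 0.024 0 0 -1" --pt "0.001 0.024 0.02 0 -1" --pt "0.001 0.024 0.035 0 -1" --pt "0.001 0.024 0.04 0 -1"

```text
time_s: 4.35
ee_pos: [447.0, 359.5, 106.1]
ee_rot: [-179.8, -0.3, -168.5]
force: [-0.0, -0.2, -3.7]
gripper_width: 59.3
gripper_force: 25.0
```

```bash
python3 -c "
from h import *
go(451.3,361.6,98.7)"
```

```text
t 4.35 at [447.  359.5 106.1] -168.5 d [-0.0047  0.0013  0.0074] roll -0.002 w 59.3 F [-0.  -0.2 -3.7] q [ 38. -64.]
```

>>> apply_moves --pt "-0.004 0 0.004 0 -1" --pt "-0.004 0 0.007 0 -1" --pt "-0.004 0 0.0077 0 -1" --pt "-0.004 0 0.0077 0 -1"

```text
time_s: 4.75
ee_pos: [452.6, 362.4, 101.6]
ee_rot: [180.0, 0.0, -168.5]
force: [-0.4, 0.4, -4.1]
gripper_width: 59.3
gripper_force: 25.0
```

>>> apply_moves --pt "0 0 0 0 1" --pt "0 0 0 0 1" --pt "0 0 0 0 1" --pt "0 0 0 0 1"

```text
time_s: 5.15
ee_pos: [452.6, 362.7, 101.8]
ee_rot: [180.0, 0.1, -168.5]
force: [0.0, -0.7, 0.9]
gripper_width: 88.5
gripper_force: 0.0
```

>>> apply_moves --pt "0 0 -0.02 0 1" --pt "0 0 -0.06 0 1" --pt "0 0 -0.105 0 1" --pt "0 0 -0.105 0 1"

```text
time_s: 5.55
ee_pos: [455.4, 364.8, 213.2]
ee_rot: [179.6, 0.7, -168.5]
force: [-0.2, 0.5, -0.7]
gripper_width: 91.0
gripper_force: 0.0
```

```bash
python3 -c "
from h import *
np.set_printoptions(precision=1,suppress=True)
d=np.array([np.cos(np.radians(13.7)),np.sin(np.radians(13.7))]);p=np.array([559.2,193.4])-d*45;print(p)
go(*p,150,193.7)"
```

```text
[515.5 182.7]
t 5.55 at [455.4 364.8 213.2] -168.5 d [-0.  -0.2  0.1] roll -0.038 w 91.0 F [-0.2  0.5 -0.7] q [ 38. -64.]
```

>>> apply_moves --pt "-0.005 -0.045 0 -0.038 1" --pt "-0.011 -0.09 0 -0.038 1" --pt "-0.017 -0.135 0.02 -0.038 1" --pt "-0.0226 -0.18 0.05 -0.038 1" --pt "-0.0226 -0.19 0.09 -0.038 1"

```text
time_s: 6.05
ee_pos: [515.1, 178.1, 117.2]
ee_rot: [-180.0, 0.4, -166.5]
force: [0.5, 0.5, -1.2]
gripper_width: 90.9
gripper_force: 0.0
```

>>> apply_moves --pt "0 0 0.01 0 1" --pt "0 0 0.01 0 1"

```text
time_s: 6.25
ee_pos: [511.3, 180.8, 104.9]
ee_rot: [180.0, -0.2, -166.3]
force: [0.0, 0.5, 0.8]
gripper_width: 91.0
gripper_force: 0.0
```

```bash
python3 -c "
from h import *
P=pose('wrist');im=cams.grab_frame('wrist');cv2.imwrite('pics/w2.png',im)
print(proj('wrist',(559.2,193.4,46),P))
g=cv2.inRange(cv2.cvtColor(im,cv2.COLOR_BGR2HSV),(55,120,30),(85,255,255))
ys,xs=np.where(g>0)
for y in range(ys.min(),ys.max(),15):
  r=xs[ys==y]
  if len(r): print(y,r.min(),r.max(),len(r),end='; ')
print()
go(515.5,182.7,27,193.7)"
```

```text
[315.56271406 341.25312014]
7 309 334 26; 22 273 369 97; 37 257 385 129; 52 247 395 149; 67 241 402 162; 82 237 405 169; 97 237 405 169; 112 239 403 165; 127 243 400 157; 142 250 392 129; 157 262 380 92; 172 282 360 62; 187 307 334 28; 202 307 333 27; 217 307 333 27; 232 307 333 27; 247 307 332 26; 262 307 332 26; 337 302 335 5; 352 306 330 10; 
t 6.3 at [512.5 181.7 106.5] -166.3 d [-0.0031  0.0002  0.0795] roll 0.0 w 91.1 F [-0.1 -0.6  0.1] q [ 18. -85.]
```

>>> apply_moves --pt "-0.003 0 0.04 0 1" --pt "-0.003 0 0.07 0 1" --pt "-0.003 0 0.0795 0 1" --pt "-0.003 0 0.0795 0 1"

```text
time_s: 6.7
ee_pos: [515.5, 182.7, 27.1]
ee_rot: [180.0, 0.0, -166.2]
force: [0.2, -1.3, 0.6]
gripper_width: 91.5
gripper_force: 0.0
```

>>> apply_moves --pt "0 0 0 0 -1" --pt "0 0 0 0 -1" --pt "0 0 0 0 -1" --pt "0 0 0 0 -1" --pt "0 0 0 0 -1" --grip_force 4

```text
time_s: 7.2
ee_pos: [515.6, 181.5, 27.2]
ee_rot: [180.0, 0.0, -166.3]
force: [0.3, 0.7, -0.1]
gripper_width: 54.3
gripper_force: 0.0
```

>>> apply_moves --pt "0 0 0 0 -1" --pt "0 0 0 0 -1"

```text
time_s: 7.4
ee_pos: [515.4, 181.5, 26.8]
ee_rot: [180.0, 0.0, -166.3]
force: [0.1, 0.2, 0.6]
gripper_width: 37.8
gripper_force: 0.0
```

>>> apply_moves --pt "0.004 0 -0.012 0 -1" --pt "0.01 0 -0.023 0 -1" --pt "0.017 0 -0.034 0 -1" --pt "0.026 0 -0.045 0 -1" --pt "0.037 0 -0.058 0 -1"

```text
time_s: 7.9
ee_pos: [478.6, 172.5, 85.9]
ee_rot: [180.0, 0.0, -166.3]
force: [-1.0, 0.6, 0.4]
gripper_width: 0.7
gripper_force: 0.0
```

```bash
python3 -c "
from h import *
im=cams.grab_frame('side');cv2.imwrite('pics/s2.png',im);crop(im,150,150,200,160,3,'pics/s2c.png')
go(515.5,182.7,27,193.7)"
```

```text
t 7.95 at [477.6 172.4  87.7] -166.3 d [-0.0392  0.001   0.0608] roll 0.0 w 0.3 F [-2.7 -0.3  1.3] q [ 19. -85.]
```

View pics/s2c.png

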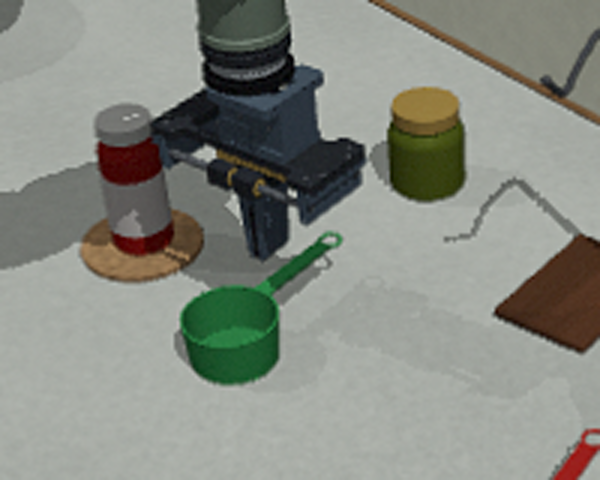

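>>> apply_moves --pt "0 0 0 0 0" --pt "0 0 0 0 0" --pt "-0.02 0 0 0 0" --pt "-0.0392 0.001 0 0 0" --grip_force 20

```text
time_s: 8.35
ee_pos: [517.6, 183.0, 84.2]
ee_rot: [-180.0, -0.0, -166.3]
force: [-0.0, 0.7, 0.2]
gripper_width: 29.4
gripper_force: 0.0
```

>>> apply_moves --pt "0 0 0 0 0" --pt "0 0 0.03 0 0" --pt "0 0 0.0605 0 0" --pt "0 0 0.0605 0 0"

```text
time_s: 8.75
ee_pos: [513.3, 181.7, 20.4]
ee_rot: [-180.0, -0.6, -166.3]
force: [0.2, -0.4, 1.0]
gripper_width: 45.6
gripper_force: 0.0
```

>>> apply_moves --pt "0 0 0 0 -1" --pt "0 0 0 0 -1" --pt "0 0 0 0 -1" --pt "0 0 0 0 -1" --pt "0 0 0 0 -1" --grip_force 5

```text
time_s: 9.25
ee_pos: [517.9, 183.3, 25.2]
ee_rot: [180.0, 0.1, -166.3]
force: [0.1, 0.2, 1.6]
gripper_width: 16.1
gripper_force: 5.0
```

>>> apply_moves --pt "0 0 0 0 -1" --pt "0 0 0 0 -1"

```text
time_s: 9.45
ee_pos: [518.1, 183.4, 24.9]
ee_rot: [180.0, 0.1, -166.3]
force: [1.7, 1.2, 2.2]
gripper_width: 16.2
gripper_force: 5.0
```

>>> apply_moves --pt "0.004 0 -0.012 0 -1" --pt "0.01 0 -0.023 0 -1" --pt "0.017 0 -0.034 0 -1" --pt "0.026 0 -0.045 0 -1" --pt "0.037 0 -0.058 0 -1" --grip_force 3

```text
time_s: 9.95
ee_pos: [480.3, 174.0, 83.2]
ee_rot: [180.0, -0.0, -166.3]
force: [-0.1, 0.3, -0.3]
gripper_width: 16.1
gripper_force: 3.0
```

```bash
python3 -c "
from h import *
im=cams.grab_frame('side');cv2.imwrite('pics/s3.png',im);crop(im,180,180,120,110,5,'pics/s3c.png')
go(515.5,182.7,27,193.7)"
```

```text
t 10.0 at [479.2 173.7  85. ] -166.3 d [-0.0374  0.0001  0.058 ] roll 0.0 w 15.9 F [-1.6 -0.2 -0.4] q [ 19. -85.]
```

View pics/s3c.png

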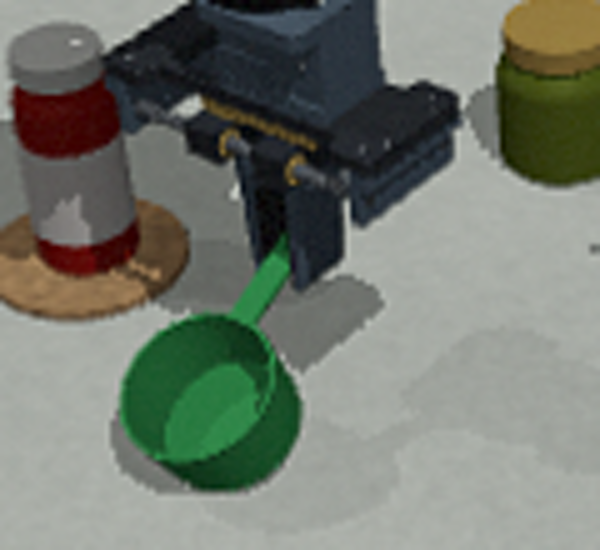

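>>> apply_moves --pt "0 0 0 0 -1" --pt "0 0 0 0 -1" --pt "0 0 -0.02 0 -1" --pt "0 0 -0.06 0 -1" --grip_force 25

```text
time_s: 10.4
ee_pos: [479.3, 173.5, 139.5]
ee_rot: [-180.0, -0.5, -166.3]
force: [0.3, -0.4, -1.0]
gripper_width: 15.8
gripper_force: 25.0
```

>>> apply_moves --pt "0 0 -0.03 0.037 -1" --pt "0 0 -0.06 0.037 -1" --pt "0 0 -0.09 0.037 -1" --pt "0 0 -0.094 0.037 -1"

```text
time_s: 10.8
ee_pos: [483.6, 174.9, 239.1]
ee_rot: [180.0, 0.4, -168.4]
force: [1.1, 0.1, -0.6]
gripper_width: 15.5
gripper_force: 25.0
```

```bash
python3 -c "
from h import *
print(proj('side',(645.7,-1.6,265)),proj('side',(648.9,-1.4,261)),proj('side',(673.1,4,240)),proj('top',(645.7,-1.6,265)),proj('top',(648.9,-1.4,261)), 'obs', 200+331/2.5,145+82/2.5,130+386/2.5,105+153/2.5)
go(596,-12,238,191.6)"
```

```text
[331.27759481 176.8634226 ] [332.1373185  177.82148817] [337.45541234 181.06933361] [284.49630015 166.69696439] [284.57246108 165.94814155] obs 332.4 177.8 284.4 166.2
t 10.8 at [483.6 174.9 239.1] -168.4 d [-0.0726 -0.2057  0.0014] roll -0.0 w 15.5 F [ 1.1  0.1 -0.6] q [ 19. -83.]
```

>>> apply_moves --pt "-0.01 -0.03 0 0 -1" --pt "-0.022 -0.075 0 0 -1" --pt "-0.034 -0.12 0 0 -1" --pt "-0.046 -0.165 0 0 -1" --pt "-0.057 -0.203 0 0 -1"

```text
time_s: 11.3
ee_pos: [578.3, -15.4, 234.0]
ee_rot: [180.0, -0.2, -168.5]
force: [0.1, 0.1, -0.4]
gripper_width: 15.8
gripper_force: 25.0
```

>>> apply_moves --pt "0 -0.002 0 0 -1" --pt "0 -0.002 0 0 -1" --pt "0 -0.002 0 0 -1"

```text
time_s: 11.6
ee_pos: [577.6, -14.3, 235.0]
ee_rot: [179.9, -0.1, -168.4]
force: [0.0, 0.3, -0.6]
gripper_width: 15.5
gripper_force: 25.0
```

```bash
python3 -c "
from h import *
a=cams.grab_frame('side');b=cams.grab_frame('top');cv2.imwrite('pics/s4.png',a);cv2.imwrite('pics/t4.png',b)
A=cv2.resize(a[140:240,280:380],None,fx=4,fy=4,interpolation=2);B=cv2.resize(b[110:210,235:335],None,fx=4,fy=4,interpolation=2)
cv2.imwrite('pics/c4.png',np.hstack([A,B]))
go(596,-12,238,191.6)
s=env.state();d=np.array([np.cos(np.radians(11.6)),np.sin(np.radians(11.6))])
e=np.r_[s['ee_pos'][:2]+36.3*d,s['ee_pos'][2]+41];print(e,(proj('side',e)-[280,140])*4,(proj('top',e)-[235,110])*4+[400,0])"
```

```text
t 11.7 at [577.7 -13.9 235.8] -168.3 d [-0.0183 -0.0019 -0.0022] roll 0.001 w 15.3 F [ 0.2  0.3 -0.6] q [  -3. -104.]
[613.26056233  -6.56359105 276.8120909 ] [171.94136292 151.6487383 ] [603.19716789 275.17783555]
```

View pics/c4.png

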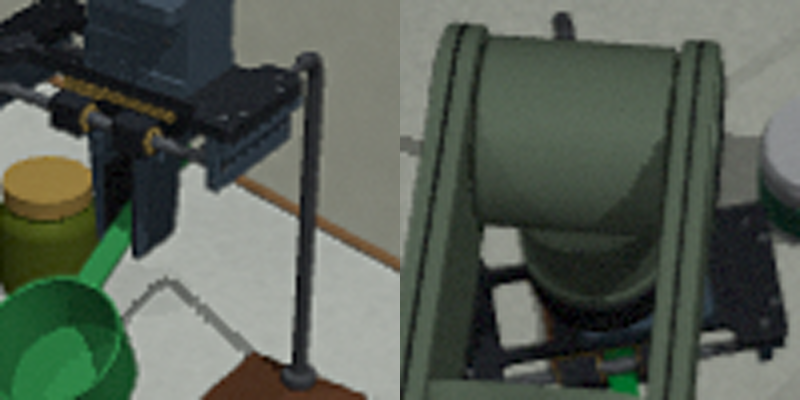

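```bash
cat > fit.py <<'E'
from h import *
from scipy.optimize import minimize
def fit(img,lo,hi,ee,yaw,rt,rf,H,th0,r0,h0=0,box=None):
    """cup held: lean th, grasp-to-eye r along handle; yaw of handle (deg); from bowl silhouette in side view"""
    P=pose('side'); m=cv2.inRange(cv2.cvtColor(img,cv2.COLOR_BGR2HSV),lo,hi)
    if box: k=np.zeros_like(m);x,y,w,h=box;k[y:y+h,x:x+w]=1;m*=k
    m=cv2.morphologyEx(m,cv2.MORPH_CLOSE,np.ones((5,5))); m=cv2.morphologyEx(m,cv2.MORPH_OPEN,cv2.getStructuringElement(2,(15,15)))
    n,l,st,_=cv2.connectedComponentsWithStats(m); i=1+st[1:,4].argmax(); m=(l==i).astype(np.uint8)
    S=8;x,y,w,h=st[i,:4]; x-=20;y-=20;w+=40;h+=40
    M=cv2.resize(m[y:y+h,x:x+w],None,fx=S,fy=S,interpolation=cv2.INTER_LINEAR)
    a=np.linspace(0,2*np.pi,60)
    d=np.array([np.cos(np.radians(yaw)),np.sin(np.radians(yaw)),0]);n_=np.array([-d[1],d[0],0]);zz=np.array([0,0,1.])
    def parts(p):
        th,r,lat=np.radians(p[0]),p[1],p[2]
        X=d*np.cos(th)+zz*np.sin(th);Z=-d*np.sin(th)+zz*np.cos(th)
        eye=ee+19*zz+n_*lat+X*r+Z*h0
        return eye,X,Z
    def cost(p):
        eye,X,Z=parts(p); c=eye-140*X+2*Z
        q=np.vstack([c+44*0+rr*(np.cos(a)[:,None]*X+np.sin(a)[:,None]*n_)+Z*zz0 for rr,zz0 in((rt,0),(rf,-H))])
        uv=np.array([proj('side',v,P) for v in q]); uv=(uv-[x,y]+0.5)*S
        k=np.zeros_like(M);cv2.fillConvexPoly(k,cv2.convexHull(uv.astype(np.float32)).astype(np.int32),1)
        return 1-(k&M).sum()/(k|M).sum()
    o=minimize(cost,[th0,r0,0],method='Nelder-Mead',options=dict(initial_simplex=[[th0,r0,0],[th0+6,r0,0],[th0,r0+5,0],[th0,r0,4]],maxiter=150))
    print('th,r,lat',np.round(o.x,1),'1-iou',round(o.fun,3),'init',round(cost([th0,r0,0]),3))
    for t in (th0-6,th0,th0+6):
        oo=minimize(lambda q:cost([t,r0,q[0]]),[0],method='Nelder-Mead',options=dict(maxiter=25)); print(t,np.round(oo.x,1),round(oo.fun,3),end=' | ')
    e=parts(o.x)[0]-ee; print('eye rel TCP: along',np.round([e@d,e@n_,e[2]],1))
E
python3 - <<'E'
from fit import *
fit(cv2.imread('pics/s4.png'),(55,120,30),(85,255,255),np.array([577.7,-13.9,235.8]),11.6,44,40,48,28.4,42.3,2)
fit(cv2.imread('pics/s3.png'),(55,120,30),(85,255,255),np.array([479.2,173.7,85]),13.7,44,40,48,28.4,42.3,2)
E
```

```text
th,r,lat [33.  44.   5.6] 1-iou 0.065 init 0.077
22.4 [0.] 0.128 | 28.4 [0.] 0.077 | 34.4 [0.] 0.159 | eye rel TCP: along [35.8  5.6 44.6]
th,r,lat [30.2 43.8  2.4] 1-iou 0.077 init 0.084
22.4 [0.] 0.161 | 28.4 [0.] 0.084 | 34.4 [0.] 0.153 | eye rel TCP: along [36.9  2.4 42.7]
```

>>> apply_moves --pt "-0.01 -0.001 -0.001 0 -1" --pt "-0.02 -0.0019 -0.0012 0 -1" --pt "-0.02 -0.0019 -0.0012 0 -1"

```text
time_s: 12.0
ee_pos: [600.0, -12.3, 237.4]
ee_rot: [-180.0, 0.1, -168.4]
force: [0.1, 1.6, -1.5]
gripper_width: 15.4
gripper_force: 25.0
```

>>> apply_moves --pt "-0.004 0 0.004 0 -1" --pt "-0.008 0 0.008 0 -1" --pt "-0.012 0 0.012 0 -1" --pt "-0.016 0 0.016 0 -1" --pt "-0.016 0 0.016 0 -1"

```text
time_s: 12.5
ee_pos: [614.0, -9.7, 220.4]
ee_rot: [180.0, -0.1, -168.4]
force: [-0.2, -0.3, -0.7]
gripper_width: 15.6
gripper_force: 25.0
```

```bash
python3 -c "
from h import *
go(629,-5.3,206,191.6)"
```

```text
t 12.5 at [614.   -9.7 220.4] -168.4 d [-0.0156  0.0013  0.0144] roll -0.0 w 15.6 F [-0.2 -0.3 -0.7] q [  -2. -104.]
```

>>> apply_moves --pt "-0.004 0.001 0.004 0 -1" --pt "-0.008 0.001 0.008 0 -1" --pt "-0.012 0.001 0.011 0 -1" --pt "-0.0155 0.001 0.0145 0 -1" --pt "-0.0155 0.001 0.0145 0 -1"

```text
time_s: 13.0
ee_pos: [629.1, -5.6, 206.1]
ee_rot: [180.0, -0.1, -168.4]
force: [-0.2, -0.1, -0.6]
gripper_width: 15.7
gripper_force: 25.0
```

```bash
python3 -c "
from h import *
go(629,-5.3,206,191.6)
a=cams.grab_frame('side');cv2.imwrite('pics/s5.png',a)
P=pose('wrist');w=cams.grab_frame('wrist');cv2.imwrite('pics/w5.png',w)
A=cv2.resize(a[140:260,280:380],None,fx=4,fy=4,interpolation=2);B=cv2.resize(w,(640,480))[:,160:560]
cv2.imwrite('pics/c5.png',np.hstack([A,B]))
"
```

```text
t 13.0 at [629.1  -5.6 206.1] -168.4 d [0.0001 0.0003 0.0001] roll -0.0 w 15.7 F [-0.2 -0.1 -0.6] q [  -2. -103.]
```

>>> apply_moves --pt "0 0 -0.003 0 -1" --pt "0 0 -0.006 0 -1" --pt "0 0 -0.006 0 -1"

```text
time_s: 13.4
ee_pos: [628.2, -5.7, 213.2]
ee_rot: [180.0, -0.1, -168.4]
force: [-2.6, -0.1, -1.5]
gripper_width: 15.3
gripper_force: 25.0
```

```bash
python3 -c "
from h import *
go(629,-5.3,206,191.6)"
```

```text
t 13.4 at [628.2  -5.7 213.2] -168.4 d [-0.0009  0.0002  0.0072] roll -0.0 w 15.3 F [-2.6 -0.1 -1.5] q [  -2. -103.]
```

>>> apply_moves --pt "0.002 0 0.004 0 -1" --pt "0.004 0 0.008 0 -1" --pt "0.006 0 0.012 0 -1" --pt "0.006 0 0.012 0 -1"

```text
time_s: 13.8
ee_pos: [625.8, -6.5, 202.8]
ee_rot: [-180.0, 0.5, -168.4]
force: [4.5, 0.5, 4.0]
gripper_width: 15.3
gripper_force: 25.0
```

```bash
python3 -c "
from h import *
go(629,-5.3,206,191.6)"
```

```text
t 13.8 at [625.8  -6.5 202.8] -168.4 d [-0.0034  0.0006 -0.0032] roll -0.0 w 15.3 F [4.5 0.5 4. ] q [  -2. -103.]
```

>>> apply_moves --pt "-0.004 0 -0.002 0 -1" --pt "-0.008 0 0.002 0 -1" --pt "-0.008 0 0.002 0 -1"

```text
time_s: 14.1
ee_pos: [631.3, -5.2, 198.5]
ee_rot: [180.0, -0.0, -168.4]
force: [-0.8, 0.2, 2.2]
gripper_width: 15.4
gripper_force: 25.0
```

>>> apply_moves --pt "0 0 0 0 -1" --pt "0 0 0 0 -1" --pt "0 0 0 0 -1" --pt "0 0 0 0 -1" --pt "0 0 0 0 -1" --grip_force 3

```text
time_s: 14.6
ee_pos: [630.7, -5.3, 198.8]
ee_rot: [180.0, -0.0, -168.4]
force: [-0.1, -0.1, -0.8]
gripper_width: 16.0
gripper_force: 3.0
```

>>> apply_moves --pt "0 0 0 0 -0.6" --pt "0 0 0 0 -0.55" --pt "0 0 0 0 -0.5" --pt "0 0 0 0 -0.4" --pt "0 0 0 0 -0.3"

```text
time_s: 15.1
ee_pos: [631.0, -5.3, 199.0]
ee_rot: [180.0, 0.0, -168.4]
force: [0.0, 0.8, -0.8]
gripper_width: 30.7
gripper_force: 0.0
```

```bash
python3 -c "
from h import *
go(629,-5.3,206,191.6)
a=cams.grab_frame('side');cv2.imwrite('pics/s6.png',a);crop(a,240,130,180,170,3,'pics/c6.png')
g=cv2.inRange(cv2.cvtColor(a,cv2.COLOR_BGR2HSV),(55,120,30),(85,255,255))[:300,:360];ys,xs=np.where(g>0);print(xs.min(),xs.max(),ys.min(),ys.max(),len(xs),np.median(xs),np.median(ys))
print(proj('side',(674+0,4,100)))
"
```

```text
t 15.1 at [631.   -5.3 199. ] -168.4 d [ 0.0019  0.0004 -0.007 ] roll -0.0 w 30.7 F [ 0.   0.8 -0.8] q [  -2. -103.]
0 359 107 235 1841 46.0 162.0
[336.4246327  226.62063303]
```

>>> apply_moves --pt "0 0 0 0 0" --pt "0.015 0 0 0 0" --pt "0.05 0 0 0 0" --pt "0.09 0 0 0 0" --pt "0.09 0 0 0 0" --grip_force 20

```text
time_s: 15.65
ee_pos: [537.6, -23.8, 198.6]
ee_rot: [179.9, -0.3, -168.5]
force: [0.7, -0.7, 0.8]
gripper_width: 45.5
gripper_force: 0.0
```

>>> apply_moves --pt "0 -0.04 0 0 0" --pt "0 -0.08 0 0 0" --pt "0 -0.12 0 0 0" --pt "0 -0.16 0 0 0" --pt "0 -0.2 0 0 0"

```text
time_s: 16.15
ee_pos: [583.8, -221.0, 199.1]
ee_rot: [-180.0, 0.1, -168.4]
force: [0.5, 0.4, -0.5]
gripper_width: 45.8
gripper_force: 0.0
```

```bash
python3 -c "
from h import *
a=cams.grab_frame('side');cv2.imwrite('pics/s6.png',a);crop(a,260,140,160,150,4,'pics/c6.png')
"
```

```text
(no output)
```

View pics/c6.png

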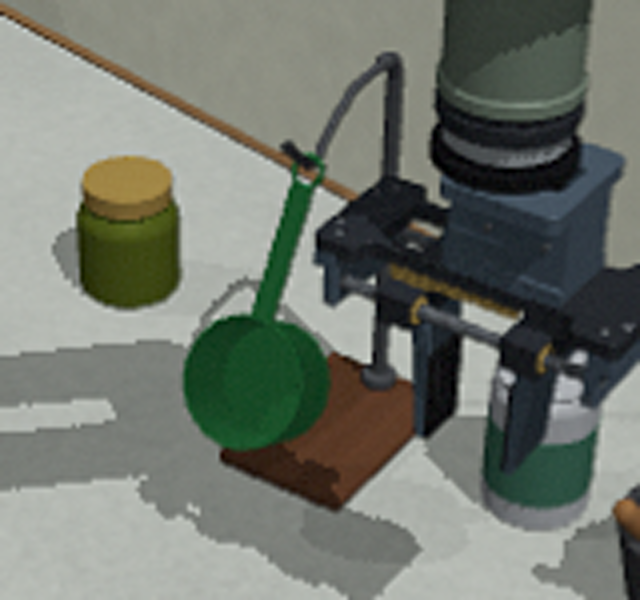

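>>> apply_moves --pt "0.016 -0.011 0 0.145 0" --pt "0.032 -0.022 0 0.29 0" --pt "0.048 -0.033 0 0.435 0" --pt "0.064 -0.044 0 0.58 0" --pt "0.0793 -0.0531 0 0.725 0"

```text
time_s: 16.7
ee_pos: [515.9, -287.9, 199.0]
ee_rot: [180.0, 0.0, 149.7]
force: [0.4, 0.5, -1.4]
gripper_width: 45.7
gripper_force: 0.0
```

>>> apply_moves --pt "0 0 0 0.145 0" --pt "0 0 0 0.29 0" --pt "0 0 0 0.435 0" --pt "0 0 0 0.58 0" --pt "0 0 0 0.725 0"

```text
time_s: 17.2
ee_pos: [516.5, -287.3, 199.0]
ee_rot: [180.0, 0.0, 108.2]
force: [-0.1, -1.0, 1.2]
gripper_width: 45.5
gripper_force: 0.0
```

>>> apply_moves --pt "0 0 0 0.145 0" --pt "0 0 0 0.29 0" --pt "0 0 0 0.435 0" --pt "0 0 0 0.58 0" --pt "0 0 0 0.725 0"

```text
time_s: 17.7
ee_pos: [516.5, -287.2, 199.0]
ee_rot: [180.0, -0.0, 66.6]
force: [0.8, -0.0, 0.1]
gripper_width: 45.5
gripper_force: 0.0
```

>>> apply_moves --pt "0 0 0.03 0.145 0" --pt "0 0 0.06 0.29 0" --pt "0 0 0.09 0.435 0" --pt "0 0 0.1 0.58 0" --pt "0 0 0.1 0.621 0"

```text
time_s: 18.2
ee_pos: [515.3, -286.5, 96.6]
ee_rot: [-179.8, 0.1, 31.2]
force: [-0.0, -0.9, -0.3]
gripper_width: 45.4
gripper_force: 0.0
```

```bash
cat > scan.py <<'E'
from h import *
def scan(lo,hi,z):
    "handle/eye in the wrist view: centroid world points at height z per row"
    P=pose('wrist');im=cams.grab_frame('wrist');cv2.imwrite('pics/wlast.png',im)
    m=cv2.inRange(cv2.cvtColor(im,cv2.COLOR_BGR2HSV),lo,hi)
    ys,xs=np.where(m>0); print('n',len(xs),xs.min(),xs.max(),ys.min(),ys.max())
    for y in range(ys.min(),ys.max()+1,12):
        r=xs[ys==y]
        if len(r): print(y,r.min(),r.max(),len(r),np.round(atz('wrist',((r.min()+r.max())/2,y),z,P)[:2],1),end='; ')
    print()
E
python3 -c "
from scan import *
scan((20,120,60),(33,255,255),39)
go(517,-289.4,18,31.4)
P=pose('wrist');print(proj('wrist',(553,-267.5,37),P),proj('wrist',(432.4,-341,39),P))"
```

```text
n 11031 172 564 167 460
167 320 324 5 [ 562.5 -260.1]; 179 303 340 12 [ 557.  -263.2]; 191 302 342 12 [ 551.6 -266.8]; 203 309 335 27 [ 545.9 -270.2]; 215 309 335 27 [ 540.2 -273.7]; 227 309 335 27 [ 534.4 -277.3]; 239 309 335 27 [ 528.5 -280.9]; 251 309 335 27 [ 522.5 -284.6]; 263 309 335 27 [ 516.4 -288.3]; 275 309 335 27 [ 510.2 -292.1]; 287 310 335 26 [ 503.9 -296.3]; 299 310 335 26 [ 497.5 -300.2]; 311 310 335 26 [ 490.9 -304.3]; 323 310 335 26 [ 484.1 -308.4]; 335 309 336 28 [ 477.2 -312.7]; 347 290 355 66 [ 470.2 -317. ]; 359 284 444 65 [ 476.1 -343.2]; 371 187 187 1 [ 411.  -253.9]; 383 186 441 3 [ 445.1 -325.7]; 395 187 187 1 [ 394.5 -261.7]; 407 271 375 105 [ 432.5 -340.4]; 419 275 372 98 [ 424.6 -345.7]; 431 283 547 97 [ 447.1 -402.8]; 443 183 557 67 [ 423.6 -382.7]; 455 178 547 54 [ 412.4 -384.2]; 
t 18.25 at [ 515.9 -286.9   97.7] 31.2 d [-0.0003  0.0028  0.0797] roll -0.003 w 45.3 F [-0.5  0.4  0. ] q [-30.  29.]
[322.91775135 189.10440344] [322.25326668 407.00694075]
```

>>> apply_moves --pt "0 0.0018 0.04 0 0" --pt "0 0.0018 0.07 0 0" --pt "0 0.0018 0.0795 0 0" --pt "0 0.0018 0.0795 0 0"

```text
time_s: 18.65
ee_pos: [516.6, -288.4, 18.5]
ee_rot: [-179.9, 0.1, 31.4]
force: [-0.4, 0.7, -0.1]
gripper_width: 46.0
gripper_force: 0.0
```

>>> apply_moves --pt "0 0 0 0 -1" --pt "0 0 0 0 -1" --pt "0 0 0 0 -1" --pt "0 0 0 0 -1" --pt "0 0 0 0 -1" --grip_force 5

```text
time_s: 19.15
ee_pos: [517.3, -289.0, 20.1]
ee_rot: [179.9, -0.1, 31.4]
force: [-0.2, 0.0, 0.3]
gripper_width: 15.9
gripper_force: 5.0
```

>>> apply_moves --pt "0 0 0 0 -1" --pt "0 0 0 0 -1" --grip_force 3

```text
time_s: 19.35
ee_pos: [517.4, -288.9, 19.8]
ee_rot: [179.9, -0.1, 31.4]
force: [0.2, -0.9, 0.8]
gripper_width: 15.8
gripper_force: 3.0
```

>>> apply_moves --pt "-0.004 0 -0.011 0 -1" --pt "-0.0084 0 -0.0216 0 -1" --pt "-0.0135 0 -0.03 0 -1" --pt "-0.019 0 -0.0396 0 -1" --pt "-0.0255 0 -0.048 0 -1"

```text
time_s: 19.85
ee_pos: [494.6, -302.4, 68.5]
ee_rot: [180.0, -0.0, 31.4]
force: [0.9, -0.5, -0.9]
gripper_width: 16.3
gripper_force: 3.0
```

>>> apply_moves --pt "-0.0068 0 -0.0077 0 -1" --pt "-0.0068 0 -0.0077 0 -1" --pt "-0.0068 0 -0.0077 0 -1"

```text
time_s: 20.15
ee_pos: [489.4, -305.8, 75.5]
ee_rot: [180.0, -0.0, 31.4]
force: [1.3, -0.7, 0.2]
gripper_width: 15.9
gripper_force: 3.0
```

```bash
python3 -c "
from fit import *
go(516.7,-288.5,18,31.4)
ee=env.state()['ee_pos'];a=cams.grab_frame('side');cv2.imwrite('pics/s7.png',a)
fit(a,(20,120,60),(33,255,255),ee,31.5,35,31,39,28,43,0,box=(300,280,150,200))
fit(a,(20,120,60),(33,255,255),ee,31.5,35,31,39,10,43,0,box=(300,280,150,200))
"
```

```text
t 20.15 at [ 489.4 -305.8   75.5] 31.4 d [ 0.0323 -0.0006  0.0575] roll -0.001 w 15.9 F [ 1.3 -0.7  0.2] q [-33.  25.]
th,r,lat [41.9 42.   2.8] 1-iou 0.034 init 0.093
22 [0.] 0.124 | 28 [0.] 0.093 | 34 [0.] 0.082 | eye rel TCP: along [31.2  2.8 47.1]
th,r,lat [43.5 41.7  3. ] 1-iou 0.033 init 0.229
4 [0.] 0.319 | 10 [0.] 0.229 | 16 [0.] 0.163 | eye rel TCP: along [30.2  3.  47.7]
```

```bash
cat >> fit.py <<'E'
def prof(img,lo,hi,ee,yaw,rt,rf,H,r0,h0,box,ths):
    "for each lean: best IoU over image shift (px) with r,lat fixed"
    P=pose('side'); m=cv2.inRange(cv2.cvtColor(img,cv2.COLOR_BGR2HSV),lo,hi)
    k=np.zeros_like(m);x,y,w,h=box;k[y:y+h,x:x+w]=1;m*=k
    m=cv2.morphologyEx(m,cv2.MORPH_CLOSE,np.ones((5,5)));m=cv2.morphologyEx(m,cv2.MORPH_OPEN,cv2.getStructuringElement(2,(13,13)))
    n,l,st,_=cv2.connectedComponentsWithStats(m);i=1+st[1:,4].argmax();print('blob',st[i])
    S=8;x,y,w,h=st[i,:4];x-=20;y-=20;w+=40;h+=40
    M=cv2.resize((l==i).astype(np.float32)[y:y+h,x:x+w],None,fx=S,fy=S)>0.5
    a=np.linspace(0,2*np.pi,60);c_,s_=np.cos(np.radians(yaw)),np.sin(np.radians(yaw));d=np.array([c_,s_,0]);n_=np.array([-s_,c_,0]);zz=np.array([0,0,1.])
    for t in ths:
        th=np.radians(t);X=d*np.cos(th)+zz*np.sin(th);Z=-d*np.sin(th)+zz*np.cos(th)
        c=ee+19*zz+X*(r0-140)+Z*(h0+2)
        uv=np.array([proj('side',c+rr*(np.cos(a_)*X+np.sin(a_)*n_)+Z*q,P) for rr,q in((rt,0),(rf,-H)) for a_ in a])
        b=(1,);best=(9,)
        for dx in np.arange(-6,6.1,.5):
            for dy in np.arange(-6,6.1,.5):
                K=np.zeros(M.shape,np.uint8);cv2.fillConvexPoly(K,cv2.convexHull(((uv-[x,y]+.5+[dx,dy])*S).astype(np.float32)).astype(np.int32),1)
                K=K>0;v=1-(K&M).sum()/(K|M).sum()
                if v<best[0]:best=(round(v,3),dx,dy)
        print(t,best)
E
python3 -c "
from fit import *
a=cv2.imread('pics/s7.png');ee=np.array([489.4,-305.8,75.5])
prof(a,(20,120,60),(33,255,255),ee,31.5,35,31,39,43,0,(300,280,150,200),(20,24,28,32,36,40))
prof(cv2.imread('pics/s4.png'),(55,120,30),(85,255,255),np.array([577.7,-13.9,235.8]),11.6,44,40,48,42.3,2,(200,100,150,250),(22,25,28,31,34))
"
```

```text
blob [350 353  33  36 897]
20 (np.float64(0.107), np.float64(-0.5), np.float64(1.5))
24 (np.float64(0.081), np.float64(-0.5), np.float64(1.0))
28 (np.float64(0.057), np.float64(-0.5), np.float64(1.0))
32 (np.float64(0.048), np.float64(-1.0), np.float64(1.0))
36 (np.float64(0.041), np.float64(-1.0), np.float64(0.5))
40 (np.float64(0.043), np.float64(-1.5), np.float64(0.5))
blob [ 275  209   38   40 1178]
22 (np.float64(0.085), np.float64(1.0), np.float64(1.5))
25 (np.float64(0.079), np.float64(0.5), np.float64(0.5))
28 (np.float64(0.071), np.float64(-0.5), np.float64(-0.5))
31 (np.float64(0.065), np.float64(-1.0), np.float64(-1.0))
34 (np.float64(0.061), np.float64(-2.0), np.float64(-1.5))
```

>>> apply_moves --pt "0 0 0 0 -1" --pt "0 0 0 0 -1" --pt "0 0 -0.03 0.1 -1" --pt "0 0 -0.07 0.24 -1" --pt "0 0 -0.11 0.3456 -1" --grip_force 25

```text
time_s: 20.7
ee_pos: [488.5, -304.9, 185.1]
ee_rot: [-179.9, 0.1, 11.3]
force: [0.8, -0.2, -1.1]
gripper_width: 15.4
gripper_force: 25.0
```

>>> apply_moves --pt "0 0 -0.04 0 -1" --pt "0.02 -0.035 -0.0556 0 -1" --pt "0.042 -0.075 -0.0556 0 -1" --pt "0.064 -0.115 -0.0556 0 -1" --pt "0.086 -0.155 -0.0556 0 -1"

```text
time_s: 21.2
ee_pos: [542.2, -134.7, 240.2]
ee_rot: [-180.0, 0.1, 11.6]
force: [1.1, -0.3, -1.2]
gripper_width: 15.7
gripper_force: 25.0
```

>>> apply_moves --pt "0.022 -0.04 0 0 -1" --pt "0.044 -0.08 0 0 -1" --pt "0.062 -0.105 0 0 -1" --pt "0.062 -0.111 0 0 -1" --pt "0.062 -0.111 0 0 -1"

```text
time_s: 21.7
ee_pos: [580.3, -14.3, 239.9]
ee_rot: [-180.0, 0.1, 11.7]
force: [0.3, -0.5, -0.2]
gripper_width: 15.4
gripper_force: 25.0
```

```bash
python3 -c "
from h import *
go(595.7,-12.1,241.1,11.6)"
```

```text
t 21.7 at [580.3 -14.3 239.9] 11.7 d [ 0.0156  0.0009 -0.0013] roll 0.002 w 15.4 F [ 0.3 -0.5 -0.2] q [-3. 76.]
```

>>> apply_moves --pt "0.008 0.0005 -0.001 0 -1" --pt "0.0156 0.0009 -0.0013 0 -1" --pt "0.0156 0.0009 -0.0013 0 -1"

```text
time_s: 22.0
ee_pos: [597.4, -14.0, 242.0]
ee_rot: [180.0, -0.0, 11.5]
force: [0.4, -0.6, -0.7]
gripper_width: 15.5
gripper_force: 25.0
```

>>> apply_moves --pt "0.004 0 0.004 0 -1" --pt "0.008 0 0.008 0 -1" --pt "0.012 0 0.012 0 -1" --pt "0.016 0 0.016 0 -1" --pt "0.016 0 0.016 0 -1"

```text
time_s: 22.5
ee_pos: [612.0, -9.7, 225.0]
ee_rot: [-180.0, 0.1, 11.6]
force: [-0.7, 1.0, -0.8]
gripper_width: 15.6
gripper_force: 25.0
```

```bash
python3 -c "
from h import *
go(623.1,-6.5,213.1,11.6)"
```

```text
t 22.5 at [612.   -9.7 225. ] 11.6 d [ 0.0115 -0.0009  0.0119] roll -0.0 w 15.6 F [-0.7  1.  -0.8] q [-2. 76.]
```

Clean so far; go in and test for capture both ways.

>>> apply_moves --pt "0.004 -0.001 0.004 0 -1" --pt "0.008 -0.001 0.008 0 -1" --pt "0.012 -0.001 0.012 0 -1" --pt "0.012 -0.001 0.012 0 -1"

```text
time_s: 22.9
ee_pos: [623.7, -6.2, 213.1]
ee_rot: [-180.0, 0.1, 11.6]
force: [-0.2, 0.2, 0.2]
gripper_width: 15.5
gripper_force: 25.0
```

>>> apply_moves --pt "0.002 0 -0.003 0 -1" --pt "0.003 0 -0.006 0 -1" --pt "0.003 0 -0.006 0 -1"

```text
time_s: 23.2
ee_pos: [626.1, -5.9, 220.3]
ee_rot: [-180.0, 0.0, 11.6]
force: [-1.7, 0.9, -0.8]
gripper_width: 15.6
gripper_force: 25.0
```

>>> apply_moves --pt "-0.002 0 0.004 0 -1" --pt "-0.005 0 0.008 0 -1" --pt "-0.008 0 0.011 0 -1" --pt "-0.008 0 0.011 0 -1"

```text
time_s: 23.6
ee_pos: [622.4, -6.8, 211.8]
ee_rot: [179.9, -0.7, 11.6]
force: [6.5, 1.8, 4.6]
gripper_width: 15.4
gripper_force: 25.0
```

```bash
python3 -c "
from h import *
go(623.1,-6.5,213.1,11.6)"
```

```text
t 23.6 at [622.4  -6.8 211.8] 11.6 d [ 0.0008 -0.0002 -0.0013] roll -0.0 w 15.4 F [6.5 1.8 4.6] q [-2. 77.]
```

>>> apply_moves --pt "0.004 0 -0.003 0 -1" --pt "0.009 0 -0.001 0 -1" --pt "0.009 0 -0.001 0 -1"

```text
time_s: 23.9
ee_pos: [627.2, -5.6, 209.0]
ee_rot: [-180.0, 0.1, 11.6]
force: [-0.4, 0.2, -1.4]
gripper_width: 15.7
gripper_force: 25.0
```

>>> apply_moves --pt "0 0 0 0 -1" --pt "0 0 0 0 -1" --pt "0 0 0 0 -1" --pt "0 0 0 0 -1" --pt "0 0 0 0 -1" --grip_force 3

```text
time_s: 24.4
ee_pos: [627.4, -5.6, 210.1]
ee_rot: [-180.0, 0.0, 11.6]
force: [-0.3, -0.8, -1.0]
gripper_width: 15.7
gripper_force: 3.0
```

>>> apply_moves --pt "0 0 0 0 -0.6" --pt "0 0 0 0 -0.55" --pt "0 0 0 0 -0.5" --pt "0 0 0 0 -0.4" --pt "0 0 0 0 -0.3"

```text
time_s: 24.9
ee_pos: [627.4, -5.6, 210.1]
ee_rot: [-180.0, -0.0, 11.6]
force: [-0.3, 0.4, 0.2]
gripper_width: 31.4
gripper_force: 0.0
```

>>> apply_moves --pt "0 0 0 0 -0.2" --pt "0 0 0 0 -0.1" --pt "0 0 0 0 0" --grip_force 20

```text
time_s: 25.2
ee_pos: [627.4, -5.6, 210.0]
ee_rot: [-180.0, 0.0, 11.6]
force: [1.4, -0.4, 0.0]
gripper_width: 44.8
gripper_force: 0.0
```

>>> apply_moves --pt "-0.015 0 0 0 0" --pt "-0.05 0 0 0 0" --pt "-0.09 0 0 0 0" --pt "-0.09 0 0 0 0"

```text
time_s: 25.6
ee_pos: [534.2, -24.2, 209.8]
ee_rot: [-179.9, 0.3, 11.5]
force: [0.3, -0.7, -0.0]
gripper_width: 45.7
gripper_force: 0.0
```

>>> apply_moves --pt "0 0.03 0 0 0" --pt "0 0.07 0 0 0" --pt "0 0.11 0 0 0" --pt "0 0.15 0 0 0" --pt "0 0.18 0 0 0"

```text
time_s: 26.1
ee_pos: [576.4, -202.5, 210.1]
ee_rot: [179.9, -0.1, 11.5]
force: [0.6, 1.3, 0.1]
gripper_width: 45.6
gripper_force: 0.0
```

```bash
python3 -c "
from h import *
go(518.5,-171.8,100,18.5)
a=cams.grab_frame('side');cv2.imwrite('pics/s8.png',a)
h=cv2.cvtColor(a,cv2.COLOR_BGR2HSV)
for n,lo,hi in(('G',(55,100,20),(85,255,255)),('Y',(18,100,40),(33,255,255))):
  m=cv2.inRange(h,lo,hi)[140:300,270:390]
  nn,l,st,c=cv2.connectedComponentsWithStats(m)
  print(n,[(list(map(int,s[:5]+np.array([270,140,0,0,0]))),np.round(q+[270,140],1)) for s,q in zip(st[1:],c[1:]) if s[4]>15])
"
```

```text
t 26.1 at [ 576.4 -202.5  210.1] 11.5 d [-0.0507 -0.0417  0.11  ] roll -0.122 w 45.6 F [0.6 1.3 0.1] q [-20.  58.]
G [([320, 213, 32, 35, 292], array([342.5, 228.3])), ([317, 216, 11, 14, 36], array([321.7, 220.6])), ([381, 248, 9, 17, 127], array([385.3, 255.8]))]
Y [([281, 179, 22, 16, 301], array([291.3, 186.7])), ([349, 199, 31, 13, 79], array([361.3, 204.8])), ([318, 201, 26, 45, 593], array([330.5, 229.7])), ([385, 219, 5, 7, 16], array([386.3, 222.1]))]
```

>>> apply_moves --pt "-0.025 -0.02 0.03 -0.06 0" --pt "-0.0507 -0.0417 0.07 -0.122 0" --pt "-0.0507 -0.0417 0.11 -0.122 0" --pt "-0.0507 -0.0417 0.11 -0.122 0"

```text
time_s: 26.55
ee_pos: [513.4, -167.6, 95.7]
ee_rot: [-179.6, 0.5, 18.6]
force: [-0.8, 0.4, 0.1]
gripper_width: 45.6
gripper_force: 0.0
```

```bash
python3 -c "
from scan import *
P=pose('wrist');im=cams.grab_frame('wrist')
h=cv2.cvtColor(im,cv2.COLOR_BGR2HSV);m=cv2.inRange(h,(0,140,60),(6,255,255))|cv2.inRange(h,(174,140,60),(180,255,255))
ys,xs=np.where(m>0)
for y in range(ys.min(),ys.max()+1,10):
    r=xs[ys==y]
    if len(r): print(y,r.min(),r.max(),len(r),np.round(atz('wrist',((r.min()+r.max())/2,y),33,P)[:2],1),end='; ')
print(proj('wrist',(558.4,-158.5,31),P))
go(517.6,-172.1,12.5,18.5)"
```

```text
157 323 326 4 [ 569.5 -152.1]; 167 307 342 13 [ 564.5 -153.8]; 177 304 344 10 [ 559.2 -155.3]; 187 307 342 13 [ 554.1 -157.4]; 197 312 337 26 [ 548.8 -159.2]; 207 312 337 26 [ 543.5 -161. ]; 217 311 337 27 [ 538.  -162.6]; 227 312 337 26 [ 532.6 -164.8]; 237 312 337 26 [ 527.  -166.7]; 247 311 337 27 [ 521.2 -168.4]; 257 311 336 26 [ 515.4 -170.1]; 267 311 336 26 [ 509.5 -172.1]; 277 311 336 26 [ 503.6 -174.1]; 287 311 336 26 [ 497.6 -176.2]; 297 311 336 26 [ 491.4 -178.3]; 307 312 336 25 [ 485.3 -180.7]; 317 312 336 25 [ 478.9 -182.9]; 327 311 336 26 [ 472.4 -184.8]; 337 312 336 25 [ 465.9 -187.4]; 347 301 345 44 [ 459.  -189.1]; 357 294 352 59 [ 452.2 -191.5]; 397 285 363 6 [ 423.6 -201.9]; 407 288 359 72 [ 415.9 -204.2]; 417 298 349 52 [ 408.2 -206.9]; [328.89788584 179.65391697]
t 26.6 at [ 516.5 -168.8   98.7] 18.6 d [0.0003 0.0037 0.0862] roll 0.001 w 45.3 F [ 1.2 -0.9  0.5] q [-19.  52.]
```

>>> apply_moves --pt "0 0.0022 0.04 0 0" --pt "0 0.0022 0.075 0 0" --pt "0 0.0022 0.086 0 0" --pt "0 0.0022 0.086 0 0"

```text
time_s: 27.0
ee_pos: [519.2, -171.8, 14.3]
ee_rot: [180.0, -0.0, 18.6]
force: [-0.2, 0.4, 0.2]
gripper_width: 45.4
gripper_force: 0.0
```

>>> apply_moves --pt "0 0 0 0 -1" --pt "0 0 0 0 -1" --pt "0 0 0 0 -1" --pt "0 0 0 0 -1" --pt "0 0 0 0 -1" --grip_force 5

```text
time_s: 27.5
ee_pos: [518.6, -171.6, 14.7]
ee_rot: [180.0, -0.1, 18.6]
force: [0.3, 0.5, 0.2]
gripper_width: 16.3
gripper_force: 5.0
```

>>> apply_moves --pt "0 0 0 0 -1" --pt "0 0 0 0 -1" --grip_force 3

```text
time_s: 27.7
ee_pos: [518.4, -171.5, 14.2]
ee_rot: [180.0, -0.0, 18.6]
force: [1.1, -0.6, 0.9]
gripper_width: 15.7
gripper_force: 3.0
```

>>> apply_moves --pt "-0.003 0 -0.01 0 -1" --pt "-0.0073 0 -0.0203 0 -1" --pt "-0.012 0 -0.029 0 -1" --pt "-0.0168 0 -0.0373 0 -1" --pt "-0.0225 0 -0.045 0 -1"

```text
time_s: 28.2
ee_pos: [496.3, -178.8, 60.0]
ee_rot: [180.0, -0.0, 18.6]
force: [-0.3, 0.0, -0.3]
gripper_width: 16.2
gripper_force: 3.0
```

>>> apply_moves --pt "-0.0063 0 -0.0075 0 -1" --pt "-0.0063 0 -0.0075 0 -1" --pt "-0.0063 0 -0.0075 0 -1"

```text
time_s: 28.5
ee_pos: [490.7, -180.7, 66.7]
ee_rot: [180.0, -0.0, 18.5]
force: [0.6, 1.2, -0.2]
gripper_width: 16.3
gripper_force: 3.0
```

```bash
python3 -c "
from fit import *
go(517.6,-170.5,12.5,18.5)
ee=env.state()['ee_pos'];a=cams.grab_frame('side');cv2.imwrite('pics/s9.png',a)
prof(a,(0,140,60),(8,255,255),ee,18.6,27,23,33,43.5,0,(270,280,120,120),(4,12,20,24,28,32,36,40))
"
```

```text
t 28.5 at [ 490.7 -180.7   66.7] 18.5 d [ 0.0288 -0.0011  0.0542] roll 0.001 w 16.3 F [ 0.6  1.2 -0.2] q [-21.  50.]
blob [304 321  23  27 479]
4 (np.float64(0.137), np.float64(0.0), np.float64(3.5))
12 (np.float64(0.116), np.float64(-0.5), np.float64(0.5))
20 (np.float64(0.09), np.float64(-1.5), np.float64(-1.0))
24 (np.float64(0.088), np.float64(-2.0), np.float64(-2.0))
28 (np.float64(0.094), np.float64(-2.5), np.float64(-2.5))
32 (np.float64(0.102), np.float64(-3.0), np.float64(-3.0))
36 (np.float64(0.113), np.float64(-4.0), np.float64(-3.5))
40 (np.float64(0.123), np.float64(-5.0), np.float64(-3.5))
```

```bash
python3 -c "
from fit import *
a=cv2.imread('pics/s9.png');ee=np.array([490.7,-180.7,66.7])
h=cv2.cvtColor(a,cv2.COLOR_BGR2HSV);h[...,0]=(h[...,0].astype(int)+20)%180
a2=cv2.cvtColor(h,cv2.COLOR_HSV2BGR)
prof(a2,(10,110,25),(30,255,255),ee,18.6,27,23,33,42.5,-2,(270,280,120,120),(8,12,16,20,24,28,32))
crop(a,280,280,100,80,6,'pics/c9.png')
"
```

```text
blob [304 321  23  27 494]
8 (np.float64(0.102), np.float64(0.0), np.float64(1.0))
12 (np.float64(0.089), np.float64(-0.5), np.float64(-0.5))
16 (np.float64(0.077), np.float64(-1.0), np.float64(-1.5))
20 (np.float64(0.077), np.float64(-1.5), np.float64(-2.0))
24 (np.float64(0.082), np.float64(-2.0), np.float64(-2.5))
28 (np.float64(0.093), np.float64(-2.5), np.float64(-3.5))
32 (np.float64(0.108), np.float64(-3.5), np.float64(-4.0))
```

>>> apply_moves --pt "0 0 0 0 -1" --pt "0 0 0 0 -1" --pt "0 0 0 0 -1" --pt "0 0 0 0 -1" --grip_force 25

```text
time_s: 28.95
ee_pos: [490.8, -180.5, 66.3]
ee_rot: [-180.0, 0.0, 18.6]
force: [0.3, 0.5, -0.7]
gripper_width: 15.3
gripper_force: 25.0
```

```bash
sed -i "s/def prof(img,lo,hi,ee,yaw,rt,rf,H,r0,h0,box,ths):/def prof(img,lo,hi,ee,yaw,rt,rf,H,r0,h0,box,ths,cam='side'):/; s/    P=pose('side'); m=cv2.inRange(cv2.cvtColor(img,cv2.COLOR_BGR2HSV),lo,hi)\$/    cam=locals().get('cam','side');P=pose(cam); m=cv2.inRange(cv2.cvtColor(img,cv2.COLOR_BGR2HSV),lo,hi)/; s/np.arange(-6,6.1,.5)/np.arange(-14,14.1,1)/; s/S=8;x,y,w,h=st\[i,:4\];x/S=4;x,y,w,h=st[i,:4];x/; s/getStructuringElement(2,(13,13))/getStructuringElement(2,(K0,K0))/; s/n,l,st,_=cv2.connectedComponentsWithStats(m);i/n,l,st,_=cv2.connectedComponentsWithStats(m);i/" fit.py; sed -i "1i K0=13" fit.py
python3 -c "
import fit;from fit import *
fit.K0=31
s=env.state();a=cams.grab_frame('wrist');cv2.imwrite('pics/w9.png',a);go(0,0,0)
h=cv2.cvtColor(a,cv2.COLOR_BGR2HSV);h[...,0]=(h[...,0].astype(int)+20)%180
a2=cv2.cvtColor(h,cv2.COLOR_HSV2BGR)
prof(a2,(10,110,25),(30,255,255),s['ee_pos'],s['ee_rot'][2],27,23,33,42.5,-2,(150,150,350,330),(8,12,16,20,24,28,32),'wrist')
print(env.state()['time_s'])
"
```

```text
t 29.0 at [ 490.8 -180.5   66.4] 18.6 d [-0.4077 -0.3275  0.0665] roll -3.02 w 15.7 F [-0.3 -0.  -0.5] q [-21.  50.]
blob [ 295  248   43  113 4601]
8 (np.float64(1.0), np.float64(-14.0), np.float64(-14.0))
12 (np.float64(1.0), np.float64(-14.0), np.float64(-14.0))
16 (np.float64(1.0), np.float64(-14.0), np.float64(-14.0))
20 (np.float64(0.992), np.float64(2.0), np.float64(-14.0))
24 (np.float64(0.931), np.float64(0.0), np.float64(-14.0))
28 (np.float64(0.873), np.float64(-8.0), np.float64(-14.0))
32 (np.float64(0.82), np.float64(-13.0), np.float64(-14.0))
29.0
```

```bash
python3 -c "
from h import *
a=cv2.imread('pics/w9.png');h=cv2.cvtColor(a,cv2.COLOR_BGR2HSV);m=((h[...,0]<9)|(h[...,0]>170))&(h[...,1]>110)&(h[...,2]>25)
P=pose('wrist');s=env.state();d=np.array([np.cos(np.radians(18.6)),np.sin(np.radians(18.6))]);pts=[]
for y in range(200,470,8):
  r=np.where(m[y])[0]
  r=r[(r>230)&(r<410)]
  if len(r)<5: continue
  e,dr=ray('wrist',((r.min()+r.max())/2,y),P); w=r.max()-r.min()+1
  D=429.1*16/w; p=e+dr*D-s['ee_pos']; q=[p[:2]@d,p[2]]; print(y,r.min(),r.max(),w,np.round(q,1),end='; ')
  if y<=350: pts.append(q)
print(); pts=np.array(pts);print(np.degrees(np.arctan(np.polyfit(pts[:,0],pts[:,1],1)[0])))
"
```

```text
208 296 334 39 [44.7 -1.6]; 216 288 343 56 [54.6 51.3]; 224 285 346 62 [55.5 63.4]; 232 283 348 66 [55.4 70.5]; 240 286 345 60 [50.5 61.1]; 248 289 342 54 [44.4 49.7]; 256 295 336 42 [30.1 16.1]; 264 295 336 42 [27.2 17. ]; 272 296 336 41 [22.8 14.2]; 280 295 337 43 [22.8 22.4]; 288 295 337 43 [20.  23.3]; 296 295 337 43 [17.1 24.2]; 304 296 336 41 [10.8 18. ]; 312 296 336 41 [ 7.8 18.9]; 320 296 336 41 [ 4.8 19.8]; 328 296 336 41 [ 1.8 20.8]; 336 296 336 41 [-1.2 21.7]; 344 296 335 40 [-6.4 19. ]; 352 296 335 40 [-9.5 19.9]; 360 301 331 31 [-40.8 -22.5]; 400 294 338 45 [-15.7  41.9]; 408 293 339 47 [-14.1  48.2]; 416 293 339 47 [-16.8  49. ]; 424 292 339 48 [-17.3  52.4]; 432 282 349 68 [10.7 87.7]; 
33.137622591051965
```

View pics/w9.png

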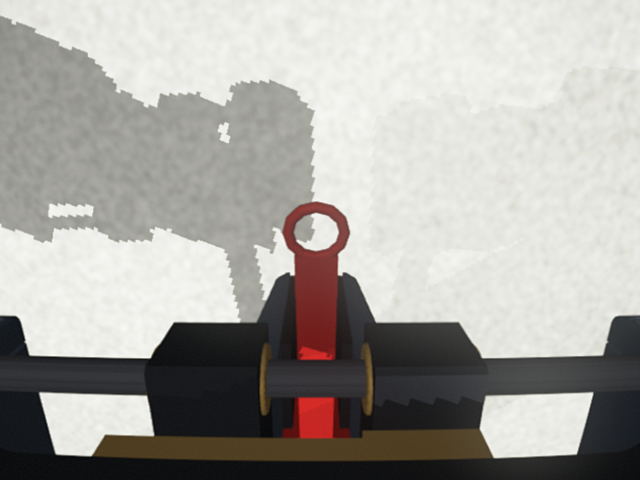

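```bash
python3 -c "
from h import *
P=pose('wrist');s=env.state();yaw=np.radians(s['ee_rot'][2]);d=np.array([np.cos(yaw),np.sin(yaw)]);n=np.array([-d[1],d[0]])
for v in (228,230,232):
  e,dr=ray('wrist',(316,v),P)
  for D in (150,156,160,165,170):
    p=e+dr*D-s['ee_pos'];a,z=p[:2]@d,p[2];print(v,D,np.round([a,p[:2]@n,z],1),'r',round(np.hypot(a,z-19),1),'th',round(np.degrees(np.arctan2(z-19,a)),1))
"
```

```text
228 150 [43.9  1.1 25.9] r 44.4 th 8.9
228 156 [42.3  1.1 20.1] r 42.3 th 1.5
228 160 [41.2  1.  16.3] r 41.3 th -3.8
228 165 [39.8  1.  11.5] r 40.5 th -10.7
228 170 [38.5  1.   6.6] r 40.4 th -17.8
230 150 [43.2  1.1 26.1] r 43.8 th 9.3
230 156 [41.6  1.1 20.3] r 41.6 th 1.8
230 160 [40.5  1.  16.5] r 40.6 th -3.5
230 165 [39.1  1.  11.7] r 39.8 th -10.6
230 170 [37.7  1.   6.9] r 39.6 th -17.8
232 150 [42.6  1.1 26.3] r 43.2 th 9.8
232 156 [40.9  1.1 20.6] r 40.9 th 2.2
232 160 [39.8  1.  16.7] r 39.8 th -3.3
232 165 [38.4  1.  11.9] r 39.0 th -10.5
232 170 [37.   1.   7.1] r 38.8 th -17.8
```

>>> apply_moves --pt "0 0 0.005 0 -0.66" --pt "0 0 0.005 0 -0.66" --pt "0 0 0.005 0 -0.66" --pt "0 0 0.005 0 -0.655" --pt "0 0 0.005 0 -0.655" --grip_force 3

```text
time_s: 29.5
ee_pos: [490.8, -180.6, 61.6]
ee_rot: [180.0, -0.0, 18.6]
force: [0.0, 0.1, -0.7]
gripper_width: 15.7
gripper_force: 3.0
```

```bash
cat > eye.py <<'E'
from h import *
def eye(z0=0):
    P=pose('wrist');s=env.state();a=cams.grab_frame('wrist');h=cv2.cvtColor(a,cv2.COLOR_BGR2HSV)
    m=(((h[...,0]<9)|(h[...,0]>170))&(h[...,1]>110)&(h[...,2]>25)).astype(np.uint8);m[:, :230]=0;m[:,410:]=0
    ys=np.where(m.any(1))[0];y0=ys.min();W=[(np.where(m[y])[0]) for y in range(y0,min(y0+45,479))]
    w=[r.max()-r.min()+1 if len(r) else 0 for r in W];i=int(np.argmax(w));r=W[i];idx=[k for k in range(len(w)) if w[k]==w[i]];y=y0+np.mean(idx);u=(r.min()+r.max())/2
    yaw=np.radians(s['ee_rot'][2]);d=np.array([np.cos(yaw),np.sin(yaw)]);n=np.array([-d[1],d[0]])
    D=429.1*24/(w[i]-0.5);e,dr=ray('wrist',(u,y),P);p=e+dr*D-s['ee_pos']
    print('top',y0,'row',y,'w',w[i],'eye rel',np.round([p[:2]@d,p[:2]@n,p[2]],1),'th',np.round(np.degrees(np.arctan2(p[2]-17,p[:2]@d)),1),'gw',round(s['gripper_width'],2),round(s['gripper_force'],2))
E
python3 -c "
from eye import *
eye();go(490.8,-180.5,66.4,18.5)"
```

```text
top 203 row 233.5 w 66 eye rel [40.   1.2 19.6] th 3.6 gw 15.66 3.0
t 29.55 at [ 490.8 -180.6   61.6] 18.6 d [ 0.     -0.0001 -0.0048] roll 0.001 w 15.6 F [ 0.4 -0.8 -0.7] q [-21.  50.]
```

>>> apply_moves --pt "0 0 0 0 -0.652" --pt "0 0 0 0 -0.65" --pt "0 0 0 0 -0.648" --pt "0 0 0 0 -0.648"

```text
time_s: 29.95
ee_pos: [490.8, -180.6, 61.6]
ee_rot: [180.0, -0.0, 18.6]
force: [0.3, -0.2, -0.0]
gripper_width: 16.2
gripper_force: 0.0
```

>>> apply_moves --pt "0 0 0 0 -0.646" --pt "0 0 0 0 -0.646" --pt "0 0 0 0 -0.644" --pt "0 0 0 0 -0.644"

```text
time_s: 30.35
ee_pos: [490.7, -180.6, 61.5]
ee_rot: [-180.0, -0.0, 18.6]
force: [-0.1, -0.4, 0.4]
gripper_width: 16.4
gripper_force: 0.0
```

```bash
python3 -c "
from eye import *
eye()"
```

```text
top 117 row 142.0 w 50 eye rel [ 68.1   0.8 -42.5] th -41.1 gw 16.4 0.0
```

```bash
python3 -c "
from h import *
P=pose('wrist');im=cams.grab_frame('wrist')
h=cv2.cvtColor(im,cv2.COLOR_BGR2HSV);m=((h[...,0]<9)|(h[...,0]>170))&(h[...,1]>110)&(h[...,2]>25)
ys,xs=np.where(m)
for y in range(ys.min(),ys.max()+1,10):
    r=xs[ys==y]
    if len(r): print(y,r.min(),r.max(),len(r),np.round(atz('wrist',((r.min()+r.max())/2,y),33,P)[:2],1),end='; ')
a=cams.grab_frame('side');cv2.imwrite('pics/s10.png',a);h=cv2.cvtColor(a,cv2.COLOR_BGR2HSV);m=(((h[...,0]<9)|(h[...,0]>170))&(h[...,1]>110)&(h[...,2]>25)).astype(np.uint8)
m[:280]=0;m[:,:270]=0;m[:,400:]=0
n,l,st,c=cv2.connectedComponentsWithStats(m);i=1+st[1:,4].argmax();print(st[i]);ys,xs=np.where(l==i)
for y in range(ys.min(),ys.max()+1,4): r=xs[ys==y];print(y,r.min(),r.max(),end='; ')
print(proj('side',(558.4,-158.5,31)),proj('side',(425.5,-203,33)))
go(490.8,-180.5,66.4,18.5)
"
```

```text
119 312 319 8 [ 565.6 -154.1]; 129 297 336 19 [ 561.6 -156. ]; 139 293 340 14 [ 557.4 -157.4]; 149 293 340 15 [ 553.2 -158.8]; 159 298 335 19 [ 548.8 -160.3]; 169 301 333 33 [ 544.6 -162. ]; 179 301 332 32 [ 540.1 -163.2]; 189 301 332 32 [ 535.6 -164.7]; 199 301 332 32 [ 531.1 -166.3]; 209 301 332 32 [ 526.5 -167.8]; 219 301 332 32 [ 521.9 -169.4]; 229 301 332 32 [ 517.2 -171. ]; 239 301 331 31 [ 512.3 -172.3]; 249 301 331 31 [ 507.5 -174. ]; 259 301 331 31 [ 502.5 -175.6]; 269 301 331 31 [ 497.5 -177.3]; 279 301 331 31 [ 492.5 -179. ]; 289 302 331 30 [ 487.4 -181. ]; 299 301 331 31 [ 482.1 -182.5]; 309 302 331 30 [ 476.8 -184.5]; 319 301 331 31 [ 471.3 -186.1]; 329 301 331 31 [ 465.8 -188. ]; 339 301 331 31 [ 460.2 -189.9]; 349 296 335 40 [ 454.4 -191.6]; 359 297 335 39 [ 448.7 -193.8]; 399 293 339 47 [ 424.2 -202. ]; 409 292 340 49 [ 417.7 -204.2]; 419 292 340 49 [ 411.2 -206.4]; 429 285 347 63 [ 404.4 -208.7]; [309 295  43  56 647]
295 346 350; 299 351 351; 303 344 347; 307 341 344; 311 334 341; 315 331 338; 319 328 335; 323 325 332; 327 314 329; 331 310 330; 335 309 331; 339 310 330; 343 311 329; 347 313 328; [348.39454294 296.51837722] [321.05045496 333.28931963]
t 30.5 at [ 490.8 -180.6   61.5] 18.6 d [ 0.0001 -0.0001 -0.0049] roll 0.001 w 16.3 F [0.3 0.  0.2] q [-21.  50.]
```

>>> apply_moves --pt "0 0 0 0 0" --pt "0 0 -0.01 0 0" --pt "0.025 0 -0.01 0 0" --pt "0.0545 -0.0008 -0.01 0 0" --pt "0.0545 -0.0008 -0.01 0 0" --grip_force 20

```text
time_s: 31.0
ee_pos: [545.9, -162.0, 72.6]
ee_rot: [179.9, -0.2, 18.7]
force: [0.5, -0.1, -0.8]
gripper_width: 45.5
gripper_force: 0.0
```

>>> apply_moves --pt "0 0 0 0 0" --pt "0 0 0.03 0 0" --pt "0 0 0.0595 0 0" --pt "0 0 0.0595 0 0"

```text
time_s: 31.4
ee_pos: [538.1, -161.8, 9.1]
ee_rot: [-179.7, 0.4, 18.5]
force: [-1.1, -0.8, -0.1]
gripper_width: 45.6
gripper_force: 0.0
```

>>> apply_moves --pt "0 0 0 0 -1" --pt "0 0 0 0 -1" --pt "0 0 0 0 -1" --pt "0 0 0 0 -1" --pt "0 0 0 0 -1" --grip_force 5

```text
time_s: 31.9
ee_pos: [542.7, -162.6, 12.8]
ee_rot: [180.0, -0.1, 18.6]
force: [0.6, 0.5, 0.2]
gripper_width: 22.7
gripper_force: 5.0
```

```bash
python3 -c "
from eye import *
eye();go(542.2,-162.5,12,18.5)"
```

```text
top 270 row 297.5 w 60 eye rel [10.8  1.2 12.1] th -24.4 gw 22.72 5.0
t 31.95 at [ 542.5 -162.6   12.6] 18.6 d [-0.0003 -0.0002  0.0006] roll 0.001 w 22.9 F [ 0.2  0.6 -0.4] q [-18.  54.]
```

>>> apply_moves --pt "-0.002 0 -0.011 0 -1" --pt "-0.005 0 -0.022 0 -1" --pt "-0.01 0 -0.033 0 -1" --pt "-0.016 0 -0.044 0 -1" --pt "-0.021 0 -0.054 0 -1" --grip_force 3

```text
time_s: 32.45
ee_pos: [521.8, -169.4, 67.4]
ee_rot: [180.0, -0.0, 18.6]
force: [-0.5, 0.0, -0.9]
gripper_width: 23.2
gripper_force: 3.0
```

>>> apply_moves --pt "-0.006 0 -0.01 0 -1" --pt "-0.012 0 -0.018 0 -1" --pt "-0.02 0 -0.027 0 -1" --pt "-0.026 0 -0.034 0 -1" --pt "-0.026 0 -0.034 0 -1"

```text
time_s: 32.95
ee_pos: [497.2, -177.8, 101.0]
ee_rot: [180.0, -0.0, 18.5]
force: [0.9, 0.4, -0.3]
gripper_width: 23.0
gripper_force: 3.0
```

```bash
python3 -c "
import fit;from fit import *;from eye import eye
eye();s=env.state();ee=s['ee_pos'];go(*ee);a=cams.grab_frame('side');cv2.imwrite('pics/s11.png',a)
h=cv2.cvtColor(a,cv2.COLOR_BGR2HSV);h[...,0]=(h[...,0].astype(int)+20)%180
prof(cv2.cvtColor(h,cv2.COLOR_HSV2BGR),(10,110,25),(30,255,255),ee,18.6,27,23,33,13,0,(270,260,130,140),(0,8,16,24,30,36,42))
"
```

```text
top 281 row 299.5 w 60 eye rel [10.1  1.2 12.3] th -25.0 gw 22.96 3.0
t 33.0 at [ 497.5 -177.7  100.5] 18.5 d [0. 0. 0.] roll -3.021 w 23.3 F [0.6 0.3 0.3] q [-21.  51.]
blob [304 327  24  25 455]
0 (np.float64(0.255), np.float64(6.0), np.float64(14.0))
8 (np.float64(0.235), np.float64(6.0), np.float64(12.0))
16 (np.float64(0.202), np.float64(5.0), np.float64(8.0))
24 (np.float64(0.163), np.float64(3.0), np.float64(4.0))
30 (np.float64(0.137), np.float64(2.0), np.float64(3.0))
36 (np.float64(0.109), np.float64(0.0), np.float64(2.0))
42 (np.float64(0.103), np.float64(-2.0), np.float64(1.0))
```

>>> apply_moves --pt "0 0 0 0 -1" --pt "0 0 0 0 -1" --pt "0 0 0 0 -1" --pt "0 0 -0.02 0 -1" --pt "0 0 -0.04 0 -1" --grip_force 30

```text
time_s: 33.55
ee_pos: [497.1, -177.2, 139.6]
ee_rot: [-179.9, 0.1, 18.6]
force: [0.2, 0.4, -0.3]
gripper_width: 21.4
gripper_force: 30.0
```

>>> apply_moves --pt "0 0 -0.03 0.04 -1" --pt "0 0 -0.06 0.08 -1" --pt "0 0 -0.09 0.12 -1" --pt "0 0 -0.12 0.12 -1" --pt "0 0 -0.12 0.12 -1"

```text
time_s: 34.05
ee_pos: [499.8, -178.2, 264.2]
ee_rot: [179.7, -0.4, 11.7]
force: [0.5, -0.2, -0.6]
gripper_width: 21.0
gripper_force: 30.0
```

```bash
python3 -c "
import fit;from fit import *;from eye import eye
eye();s=env.state();ee=s['ee_pos'];go(602,-10.8,260.1,11.6);a=cams.grab_frame('side');cv2.imwrite('pics/s12.png',a)
h=cv2.cvtColor(a,cv2.COLOR_BGR2HSV);h[...,0]=(h[...,0].astype(int)+20)%180
prof(cv2.cvtColor(h,cv2.COLOR_HSV2BGR),(10,110,25),(30,255,255),ee,11.6,27,23,33,12,0,(230,150,150,250),(16,24,30,36,42,50,60,75))
"
```

```text
top 280 row 294.0 w 55 eye rel [ 5.5  1.4 -2.9] th -74.6 gw 20.97 30.0
t 34.1 at [ 498.6 -177.7  261.7] 11.7 d [ 0.1352 -0.1425  0.0018] roll 0.002 w 21.0 F [-0.4  0.1 -1.5] q [-21.  57.]
blob [298 270  27  27 554]
16 (np.float64(0.191), np.float64(7.0), np.float64(11.0))
24 (np.float64(0.161), np.float64(5.0), np.float64(7.0))
30 (np.float64(0.132), np.float64(3.0), np.float64(4.0))
36 (np.float64(0.113), np.float64(0.0), np.float64(1.0))
42 (np.float64(0.108), np.float64(-2.0), np.float64(1.0))
50 (np.float64(0.116), np.float64(-6.0), np.float64(0.0))
60 (np.float64(0.13), np.float64(-12.0), np.float64(1.0))
75 (np.float64(0.473), np.float64(-14.0), np.float64(4.0))
```

>>> apply_moves --pt "0.02 -0.02 0 0 -1" --pt "0.05 -0.05 0.001 0 -1" --pt "0.08 -0.085 0.001 0 -1" --pt "0.11 -0.115 0.001 0 -1" --pt "0.1352 -0.1425 0.001 0 -1"

```text
time_s: 34.65
ee_pos: [601.2, -8.6, 256.6]
ee_rot: [-179.9, 0.2, 11.7]
force: [1.1, -1.1, 0.4]
gripper_width: 21.3
gripper_force: 30.0
```

>>> apply_moves --pt "0 0 0 0 -1" --pt "0 0 0 0 -1" --pt "0 0 0 0 -1"

```text
time_s: 34.95
ee_pos: [600.2, -11.3, 257.9]
ee_rot: [-180.0, 0.2, 11.7]
force: [-0.1, -0.9, -0.7]
gripper_width: 21.1
gripper_force: 30.0
```

```bash
python3 -c "
from eye import *
go(621.7,-6.8,260.1,11.6)
P=pose('wrist');a=cams.grab_frame('wrist');cv2.imwrite('pics/w13.png',a)
print(proj('wrist',(647.5,-1.5,264.5),P),proj('wrist',(674.5,4,239.5),P),env.state()['ee_pos'])
h=cv2.cvtColor(a,cv2.COLOR_BGR2HSV);m=((h[...,0]<9)|(h[...,0]>170))&(h[...,1]>110)&(h[...,2]>25)
def ch(y,x):
    p=h[y,x]; return 'R' if m[y,x] else ('Y' if 18<=p[0]<=33 and p[1]>110 else ('G' if 50<p[0]<90 and p[1]>100 else ('#' if p[2]<70 else ('+' if p[2]<120 else '.'))))
for y in range(100,320,5): print(y,''.join(ch(y,x) for x in range(240,400,2)))
"
```

```text
t 34.95 at [600.2 -11.3 257.9] 11.7 d [ 0.022  -0.0001 -0.0023] roll 0.001 w 21.1 F [-0.1 -0.9 -0.7] q [-2. 76.]
[318.36847628 203.34415627] [318.29829136 127.56002375] [600.25718802 -11.55682671 258.35103039]
100 ...........GGGGGGGGGGGGGGGGGGGGGGG########GGGGGGGGGGGGGGGGGGGGGGG...............
105 ...........GGGGGGGGGGGGGGGGGGGGGGG########GGGGGGGGGGGGGGGGGGGGGGG...............
110 ...........GGGGGGGGGGGGGGGGGGGGGGG########GGGGGGGGGGGGGGGGGGGGGGG...............
115 ..........+GGGGGGGGGGGGGGGGGGGGGGGGGGGGGGGGGGGGGGGGGGGGGGGGGGGGGGG..............
120 ..........+GGGGGGGGGGGGGGGGGGGGGGGGGGGGGGGGGGGGGGGGGGGGGGGGGGGGGGG..............
125 ..........+GGGGGGGGGGGGGGGGG+YYYYYYYYYYYYYYYYYYYY+GGGGGGGGGGGGGGGG..............
130 ..........+GGGGGGGGGGGGG+YYYYYYYYYYYYYYYYYYYYYYYYYYYGGGGGGGGGGGGGG..............
135 ..........GGGGGGGGGGGGGGGYYYYYYYYY######+#YYYYYYYY.GGGGGGGGGGGGGGGG.............
140 ..........GGGGGGGGGGGGGGGGGGG+YYYY#####++#YYYY.GGGGGGGGGGGGGGGGGGGG.............
145 ..........GGGGGGGGGGGGGGGGGGGG+YYY########YYYYGGGGGGGGGGGGGGGGGGGGG.............
150 ..........GGGGGG+YYYYYYYYYYYYYYYYY##
[... 2149 characters left out ...]
....................
280 ...............#++++++###+.........................+#+#+++++++..................
285 ..............#++++++####+..+RRRRRRRRRRRRRRRRRRR+..+###++++++++.................
290 ............+#++++++####+RRRRRRRRR+........RRRRRRRR++###++++++++................
295 ...........+####+#######RRRR+...................+RRR+####+++++++++..............
300 ..........##############+RR++...................RRRR+#######+#+++#+.............
305 .........################RRRRRRRR+.........RRRRRRRR+##########+#++##............
310 .......+##################...RRRRRRRRRRRRRRRRRRR...##################...........
315 ......+###################...RRRRRRRRRRRRRRRRRRR...###################+.........
```

>>> apply_moves --pt "0.01 0 -0.001 0 -1" --pt "0.022 0 -0.002 0 -1" --pt "0.022 0 -0.002 0 -1"

```text
time_s: 35.3
ee_pos: [624.0, -6.6, 261.1]
ee_rot: [180.0, -0.1, 11.6]
force: [-0.8, -0.2, -1.5]
gripper_width: 21.1
gripper_force: 30.0
```

```bash
cat > look.py <<'E'
from h import *
def look(y0,y1,st=5):
    a=cams.grab_frame('wrist');h=cv2.cvtColor(a,cv2.COLOR_BGR2HSV);m=((h[...,0]<9)|(h[...,0]>170))&(h[...,1]>110)&(h[...,2]>25)
    def ch(y,x):
        p=h[y,x]; return 'R' if m[y,x] else ('Y' if 18<=p[0]<=33 and p[1]>110 else ('G' if 50<p[0]<90 and p[1]>100 else ('#' if p[2]<70 else ('+' if p[2]<120 else '.'))))
    for y in range(y0,y1,st): print(y,''.join(ch(y,x) for x in range(260,380,3)))
E
python3 -c "
from look import *
go(621.7,-6.8,260.1,11.6);look(195,325)"
```

```text
t 35.3 at [624.   -6.6 261.1] 11.6 d [-0.0023 -0.0003  0.001 ] roll 0.001 w 21.1 F [-0.8 -0.2 -1.5] q [-2. 77.]
195 ................++++#...................
200 ................+++++...................
205 ................+++++...................
210 ................+++++...................
215 ................+++++...................
220 ................+++++...................
225 ................+++++...................
230 ................+++++...................
235 ................+++++...................
240 ................+++++...................
245 ................+++++...................
250 ................+++++...................
255 ................++++++..................
260 ................++++++..................
265 ................+++++...................
270 ........................................
275 ......++......................+++.......
280 ...+++++##+.................##+++++.....
285 ...++++###+..RRRRRRRRRRRR...##++++++....
290 ..+++++###RRRRRRRR..RRRRRRRR+##+++++....
295 .#++++###+RRR.............RR+##++++++...
300 #+###+####RR+............+RR+###++++++..
305 ##########RRRRRRRR++RRRRRRRR######+++++.
310 ###########..RRRRRRRRRRRR..+#########+++
315 ###########..RRRRRRRRRRRR..+############
320 ###########..RRRRRRRRRRRR..+############
```

>>> apply_moves --pt "0.004 0 0.004 0 -1" --pt "0.008 0 0.008 0 -1" --pt "0.012 0 0.012 0 -1" --pt "0.015 0 0.015 0 -1" --pt "0.015 0 0.015 0 -1"

```text
time_s: 35.85
ee_pos: [637.4, -2.9, 245.1]
ee_rot: [-180.0, 0.1, 11.7]
force: [0.5, -0.3, -0.6]
gripper_width: 21.2
gripper_force: 30.0
```

```bash
python3 -c "
from look import *
go(647.2,-1.6,234,11.6);look(235,345)"
```

```text
t 35.85 at [637.4  -2.9 245.1] 11.7 d [0.0099 0.0007 0.0111] roll 0.002 w 21.2 F [ 0.5 -0.3 -0.6] q [-1. 77.]
235 .................++++#..................
240 .................++++#..................
245 .................++++#..................
250 .................+++++..................
255 .................+++++..................
260 .................#+++#..................
265 .................#++++..................
270 .................++++#..................
275 ......++.........#+++#........+++.......
280 ...+++++##+......+++++......##+++++.....
285 ...++++###+..RRRRRRRRRRRR+..###+++++....
290 ..#++#####RRRRRRRRRRRRRRRRRR###+++++....
295 .########+RRR....#####....RR+##++++++...
300 ##########RR+....#####+...RR+###+++++#..
305 ##########RRRRRR#######RRRRR#######+++#.
310 ###########..RRR#######RR..+##########++
315 ###########..RRRR+####RRR..+############
320 ###########..RRRRRRRRRRRR..+############
325 ###########..RRRRRRRRRRRR..+############
330 ###########..RRRRRRRRRRRR..#############
335 ###########..RRRRRRRRRRRR..#############
340 ###########..RRRRRRRRRRRR..#############
```

>>> apply_moves --pt "0.003 0.0005 0.0035 0 -1" --pt "0.006 0.0005 0.007 0 -1" --pt "0.0095 0.0005 0.0105 0 -1" --pt "0.0095 0.0005 0.0105 0 -1"

```text
time_s: 36.3
ee_pos: [646.9, -1.5, 234.6]
ee_rot: [-180.0, 0.1, 11.7]
force: [-0.1, 0.2, -0.7]
gripper_width: 21.5
gripper_force: 30.0
```

```bash
python3 -c "
from look import *
go(647.2,-1.6,234,11.6);look(215,355)"
```

```text
t 36.3 at [646.9  -1.5 234.6] 11.7 d [0.0003 0.0002 0.0006] roll 0.002 w 21.5 F [-0.1  0.2 -0.7] q [-1. 77.]
215 GGGGGGGGGGGGGGGG######GGGGGGGGGGGGGGGGG.
220 GGGGGGGGGGGGGGGG######GGGGGGGGGGGGGGGGG.
225 ....GGGGGGGGGGG+######++GGGG...YYYY.....
230 ......YYYYYYYYG+######++YYY.............
235 .............+++######+++...............
240 ...........+++++######GG++++............
245 ..........GGGGGGGGGGGGGG++++............
250 ..........Y+++GGGGGGGG++++YY............
255 ..........YYYYYYYYYYYYYYYYYY............
260 ..............YYYYYYYY..................
265 ................+#+##+..................
270 ................+####+..................
275 ......##........+#+##+........+++.......
280 ...+######+.....+++++#......##+++++.....
285 ...#######+..RRRRRRRRRRRR+..###+++++....
290 ..########RRRRRRRRRRRRRRRRRR###+#+++....
295 .########+RRR...+#####....RR+###++#++...
300 ##########RR+...+#####....RR+#######+#..
305 ##########RRRRRR######RRRRRR#######+++#.
310 ###########..RRR######RRR+.+#########+#+
315 ###########..RRR######RRR..+############
320 ###########..RRR######RRR..+############
325 ###########..RRR######RRR..+############
330 ###########..RRR######RRR..#############
335 ###########..RRR#######RR..#############
340 ###########..RRR#######RR..#############
345 ###########...RR#######RR..############+
350 ###########RRRRRR#####RRRRRR##########+Y
```

>>> apply_moves --pt "0 0 0 0 -1" --pt "0 0 0 0 -1" --pt "0 0 0 0 -1" --pt "0 0 0 0 -1" --pt "0 0 0 0 -1" --grip_force 3

```text
time_s: 36.85
ee_pos: [646.7, -1.6, 235.7]
ee_rot: [-180.0, -0.0, 11.7]
force: [0.5, -0.2, 0.1]
gripper_width: 23.1
gripper_force: 3.0
```

>>> apply_moves --pt "0 0 0 0 -0.45" --pt "0 0 0 0 -0.4" --pt "0 0 0 0 -0.3" --pt "0 0 0 0 -0.2" --pt "0 0 0 0 0"

```text
time_s: 37.35
ee_pos: [646.8, -1.6, 235.6]
ee_rot: [-180.0, -0.0, 11.7]
force: [-0.4, 0.1, 0.4]
gripper_width: 41.8
gripper_force: 0.0
```

>>> apply_moves --pt "0 0 0 0 0" --pt "0 0 0 0 0" --pt "0 0 0 0 0" --grip_force 20

```text
time_s: 37.65
ee_pos: [646.8, -1.6, 235.5]
ee_rot: [-180.0, -0.0, 11.7]
force: [-0.2, -0.1, -0.9]
gripper_width: 45.7
gripper_force: 0.0
```

>>> apply_moves --pt "-0.01 0 0 0 0" --pt "-0.03 0 0 0 0" --pt "-0.06 0 0 0 0" --pt "-0.1 0 0 0 0" --pt "-0.1 0 0 0 0"

```text
time_s: 38.15
ee_pos: [543.2, -22.5, 235.5]
ee_rot: [-180.0, 0.3, 11.6]
force: [0.4, 0.2, -0.1]
gripper_width: 45.8
gripper_force: 0.0
```

```bash
python3 -c "
from look import *
go(647.2,-1.6,234,11.6);look(30,180,6)"
```

```text
t 38.15 at [543.2 -22.5 235.5] 11.6 d [0.1061 0.0005 0.001 ] roll 0.001 w 45.8 F [ 0.4  0.2 -0.1] q [-4. 75.]
30 GGGGGGGGGGGGGGR#####++##RGGGGGGGGGGGGGGG
36 GGGGGGGGGGGGGGR#########RGGGGGGGGGGGGGGG
42 GGGGGGGGGGGG+YRR#######R+YYYY+GGGGGGGGGG
48 GGG+YYYYYYYYYYYRRRRRRRRR.YYYYYYYYYYY#GGG
54 GG#YYYYYYYYYYY+RRRRRRRRR.YYYYYYYYYYYYGGG
60 GGYYYYYRRRRRRRRRRRRRRRRRRRRRRRRR+YYYYGGG
66 #GYYYYRRRRRRRRRRRRRRRRRRRRRRRRRRRYYYY+..
72 #+++YYRRRRRRRRRRRRRRRRRRRRRRRRRRR+++++..
78 +R+++++RRRRRRRRRRRRRRRRRRRRRRRRR++++++..
84 ++++++++++++++++R+++++++++++++++++R+++..
90 ........................................
96 ........................................
102 ........................................
108 ........................................
114 ........................................
120 ........................................
126 ........................................
132 ........................................
138 ........................................
144 ........................................
150 ........................................
156 ........................................
162 ........................................
168 ........................................
174 ........................................
```

>>> apply_moves --pt "-0.02 0.04 0 0 0" --pt "-0.04 0.08 0 0 0" --pt "-0.05 0.12 0 0 0" --pt "-0.05 0.16 0 0 0" --pt "-0.05 0.2 0 0 0"

```text
time_s: 38.7
ee_pos: [541.1, -229.7, 236.0]
ee_rot: [180.0, -0.1, 11.7]
force: [1.2, 0.2, 0.7]
gripper_width: 45.7
gripper_force: 0.0
```

>>> apply_moves --pt "0 0 0 0 0" --pt "0 0 0 0 0" --pt "0 0 0 0 0" --pt "0 0 0 0 0" --pt "0 0 0 0 0"

```text
time_s: 39.2
ee_pos: [540.5, -226.7, 235.8]
ee_rot: [-180.0, -0.0, 11.8]
force: [0.8, 1.0, 0.3]
gripper_width: 45.7
gripper_force: 0.0
```

>>> apply_moves --pt "0 0 0 0 0" --pt "0 0 0 0 0" --pt "0 0 0 0 0" --pt "0 0 0 0 0" --pt "0 0 0 0 0"

```text
time_s: 39.7
ee_pos: [540.4, -227.9, 235.5]
ee_rot: [-180.0, -0.0, 11.7]
force: [0.2, -0.9, -0.9]
gripper_width: 45.3
gripper_force: 0.0
```

```bash
cat > st.py <<'E'
from h import *
def st():
    a=cams.grab_frame('side');h=cv2.cvtColor(a,cv2.COLOR_BGR2HSV).astype(int);H,S,V=h[...,0],h[...,1],h[...,2]
    o=[]
    for m in((H>55)&(H<85),(H>18)&(H<33),(H<9)|(H>170)):
        ys,xs=np.where((m&(S>100)&(V>20))[150:275,300:370]);o.append((round(xs.mean()+300,2),round(ys.mean()+150,2),xs.min()+300,xs.max()+300,ys.min()+150,ys.max()+150,len(xs)))
    return a,o
E
python3 -c "
from st import *
print(env.state()['time_s'],env.state()['ee_pos'])
for i in range(6):
    a,o=st(); print(o)
cv2.imwrite('pics/s20.png',a);P=proj
for e,n in(((674,4,236),'eye'),((674,4,96),'rim'),((670,3,236),'eye2')): print(n,P('side',e))
"
```

```text
39.7 [ 540.40129743 -227.87181249  235.53177753]
[(np.float64(341.7), np.float64(224.94), np.int64(319), np.int64(352), np.int64(177), np.int64(246), 307), (np.float64(337.6), np.float64(219.8), np.int64(300), np.int64(369), np.int64(178), np.int64(246), 310), (np.float64(331.11), np.float64(226.66), np.int64(316), np.int64(363), np.int64(178), np.int64(258), 373)]
[(np.float64(341.73), np.float64(225.04), np.int64(319), np.int64(352), np.int64(177), np.int64(246), 311), (np.float64(337.62), np.float64(219.8), np.int64(300), np.int64(369), np.int64(178), np.int64(246), 311), (np.float64(331.13), np.float64(226.64), np.int64(316), np.int64(356), np.int64(178), np.int64(264), 369)]
[(np.float64(341.69), np.float64(224.99), np.int64(319), np.int64(352), np.int64(177), np.int64(246), 310), (np.float64(337.38), np.float64(220.09), np.int64(300), np.int64(369), np.int64(178), np.int64(246), 309), (np.float64(331.43), np.float64(226.64), np.int64(322), np.int64(367), np.int64(178), np.int64(262), 370)]
[(np.float64(341.71), np.float64(225.01), np.int64(319), np.int64(352), np.int64(177), np
[... 271 characters left out ...]
4), np.int64(319), np.int64(352), np.int64(177), np.int64(246), 309), (np.float64(337.67), np.float64(219.78), np.int64(300), np.int64(369), np.int64(178), np.int64(246), 309), (np.float64(331.11), np.float64(226.48), np.int64(316), np.int64(341), np.int64(178), np.int64(257), 370)]
[(np.float64(341.77), np.float64(225.05), np.int64(319), np.int64(352), np.int64(177), np.int64(246), 310), (np.float64(337.53), np.float64(219.9), np.int64(300), np.int64(369), np.int64(178), np.int64(246), 308), (np.float64(331.4), np.float64(226.77), np.int64(319), np.int64(360), np.int64(178), np.int64(265), 373)]
eye [337.67338269 182.33457504]
rim [336.3900517  227.84199753]
eye2 [336.81154836 183.0363283 ]
```

```bash
python3 -c "
from workcell import env
print(env.job_done())"
```

```text
the job is handed in; nothing more can be done
None
```

The jar is on the trivet and the three cups hang nested and still on the hook. The job was handed in at about 40 s with the arm clear; the hand-in returned no verdict.

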